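Load the tube leak-test rig and lock its vent valve shut

TASK

Set up the leak-test rig: first vent it by pulling up the locking pin so that the red sprung lever goes all the way back, pin left up; then push every stub tube on the bench, nose first, into a blue push-fit fitting of its own until it locks with its grip home against the collar. Only when all tubes are in, swing the lever back over its green mark against the spring and press the pin fully down into its slot so that it stays shut, and leave the other things on the bench where they are.

Things in the scene. Friction and masses are not known exactly. Their poses are not given: they have to be found in the camera images.
- tube1_mid (a point): Stub tube (may be absent), 110 g: orange grip 70 x 28 x 28 mm on 16 mm aluminium tube. Point: centre of the grip, 14 mm up when lying. x runs along the tube to the nose, the end to push in, which stands 42 mm out of the grip's front and has a dark groove 18 to 28 mm from it and a tapered tip. The tail, 35 mm, ends in a red cap. All four sides of the grip are alike.
- tube2_mid (a point): Stub tube (may be absent), 110 g: orange grip 70 x 28 x 28 mm on 16 mm aluminium tube. Point: centre of the grip, 14 mm up when lying. x runs along the tube to the nose, the end to push in, which stands 42 mm out of the grip's front and has a dark groove 18 to 28 mm from it and a tapered tip. The tail, 35 mm, ends in a red cap. All four sides of the grip are alike.
- tube3_mid (a point): Stub tube (may be absent), 110 g: orange grip 70 x 28 x 28 mm on 16 mm aluminium tube. Point: centre of the grip, 14 mm up when lying. x runs along the tube to the nose, the end to push in, which stands 42 mm out of the grip's front and has a dark groove 18 to 28 mm from it and a tapered tip. The tail, 35 mm, ends in a red cap. All four sides of the grip are alike.
- tube4_mid (a point): Stub tube (may be absent), 110 g: orange grip 70 x 28 x 28 mm on 16 mm aluminium tube. Point: centre of the grip, 14 mm up when lying. x runs along the tube to the nose, the end to push in, which stands 42 mm out of the grip's front and has a dark groove 18 to 28 mm from it and a tapered tip. The tail, 35 mm, ends in a red cap. All four sides of the grip are alike.
- tube5_mid (a point): Stub tube (may be absent), 110 g: orange grip 70 x 28 x 28 mm on 16 mm aluminium tube. Point: centre of the grip, 14 mm up when lying. x runs along the tube to the nose, the end to push in, which stands 42 mm out of the grip's front and has a dark groove 18 to 28 mm from it and a tapered tip. The tail, 35 mm, ends in a red cap. All four sides of the grip are alike.
- port1 (a point): Push-fit fitting 1 of 5: level 18 mm bore (mouth 24 mm) in a blue collar 34 mm across. Point: on the bore's axis, 55 mm up, 35 mm before the collar's face: where a tube's grip centre is when fully home. x points into the bore, z up. Hidden sprung jaws snap into the groove in the last 2 mm; passing them takes 5 to 12 N over the last 15 mm. The number of the fitting has no meaning.
- port2 (a point): Push-fit fitting 2 of 5: level 18 mm bore (mouth 24 mm) in a blue collar 34 mm across. Point: on the bore's axis, 55 mm up, 35 mm before the collar's face: where a tube's grip centre is when fully home. x points into the bore, z up. Hidden sprung jaws snap into the groove in the last 2 mm; passing them takes 5 to 12 N over the last 15 mm. Any tube fits any fitting; one tube each.
- port3 (a point): Push-fit fitting 3 of 5: level 18 mm bore (mouth 24 mm) in a blue collar 34 mm across. Point: on the bore's axis, 55 mm up, 35 mm before the collar's face: where a tube's grip centre is when fully home. x points into the bore, z up. Hidden sprung jaws snap into the groove in the last 2 mm; passing them takes 5 to 12 N over the last 15 mm. The manifold block behind the collars is 85 mm high.
- port4 (a point): Push-fit fitting 4 of 5: level 18 mm bore (mouth 24 mm) in a blue collar 34 mm across. Point: on the bore's axis, 55 mm up, 35 mm before the collar's face: where a tube's grip centre is when fully home. x points into the bore, z up. Hidden sprung jaws snap into the groove in the last 2 mm; passing them takes 5 to 12 N over the last 15 mm. Fittings stand in a row, 64 mm apart.
- port5 (a point): Push-fit fitting 5 of 5: level 18 mm bore (mouth 24 mm) in a blue collar 34 mm across. Point: on the bore's axis, 55 mm up, 35 mm before the collar's face: where a tube's grip centre is when fully home. x points into the bore, z up. Hidden sprung jaws snap into the groove in the last 2 mm; passing them takes 5 to 12 N over the last 15 mm. A locked tube cannot be pulled out; it has 2 mm of play.
- lever (a joint): Angle (rad) of the red sprung vent lever about its vertical pivot, clockwise from above. 0: at its stop, venting; largest 1.2. At 1.00 (+-0.03) the pin is over the 16 mm slot in the grey quadrant, marked green: shut. The spring pulls to 0: at the knob 1.4 N at 0, 5 N at 1.0. Starts at about 1.0, held by the pin.
- pin (a joint): How far (m) the locking pin is pushed down through the lever's end: 0 up, 0.014 fully down. It slides stiffly (3 N) and stays where it is left. Down in the slot it holds the lever; below 0.001 the lever swings free over the quadrant; pushed down elsewhere it lands on the quadrant after 2 mm.
- knob (a point): Black round knob with a yellow band on the locking pin, at the lever's free end; 22 mm across, 32 mm tall. Point: on its upright axis, 8 mm below its top, 80 mm above the table when the pin is up, 66 mm when down. The lever's top, 40 mm up, lies under it. Moving the knob sideways swings the lever.
- lever_pivot (a point): The lever's vertical pivot axis, 35 mm up, 100 mm from the knob's axis. From it the knob lies along the negative x axis of the fittings at lever angle 1.0. The grey quadrant under the lever is 22 mm high; a blue valve body 70 mm high stands beyond the pivot.
- jar: Closed jar of screws, 60 mm wide, 85 mm tall; a bystander. Its origin is at its underside.
- tape: Roll of yellow tape, 90 mm across, 24 mm high, lying flat; a bystander. Its origin is at its underside.
- screwdriver: Screwdriver lying on the table; a bystander. Its origin is at its underside.
- spanner: Steel spanner lying behind the rig; a bystander. Its origin is at its underside.
- ply_offcut: Plywood offcut, 90 x 60 x 18 mm; a bystander. Its origin is at its underside.
- tin: Paint tin, 74 mm wide, 80 mm tall; a bystander. Its origin is at its underside.

How it is judged (in metres and radians):
On the way, in this order (a step that is already met when the one before it is completed fails the run):
1. the rig is vented: pin up, lever sprung back to its stop (value of joint pin below 0.004 m and value of joint lever below 0.15 rad), for 0.2 s.
2. all tubes are locked home in fittings while the lever is still back (((x of tube1_mid in the frame of port1 above -0.003 m and distance between tube1_mid and port1 below 0.01 m and angle between the x axis of tube1_mid and the x axis of port1, either way round below 0.15 rad) or (x of tube1_mid in the frame of port2 above -0.003 m and distance between tube1_mid and port2 below 0.01 m and angle between the x axis of tube1_mid and the x axis of port2, either way round below 0.15 rad) or (x of tube1_mid in the frame of port3 above -0.003 m and distance between tube1_mid and port3 below 0.01 m and angle between the x axis of tube1_mid and the x axis of port3, either way round below 0.15 rad) or (x of tube1_mid in the frame of port4 above -0.003 m and distance between tube1_mid and port4 below 0.01 m and angle between the x axis of tube1_mid and the x axis of port4, either way round below 0.15 rad) or (x of tube1_mid in the frame of port5 above -0.003 m and distance between tube1_mid and port5 below 0.01 m and angle between the x axis of tube1_mid and the x axis of port5, either way round below 0.15 rad)) and ((x of tube2_mid in the frame of port1 above -0.003 m and distance between tube2_mid and port1 below 0.01 m and angle between the x axis of tube2_mid and the x axis of port1, either way round below 0.15 rad) or (x of tube2_mid in the frame of port2 above -0.003 m and distance between tube2_mid and port2 below 0.01 m and angle between the x axis of tube2_mid and the x axis of port2, either way round below 0.15 rad) or (x of tube2_mid in the frame of port3 above -0.003 m and distance between tube2_mid and port3 below 0.01 m and angle between the x axis of tube2_mid and the x axis of port3, either way round below 0.15 rad) or (x of tube2_mid in the frame of port4 above -0.003 m and distance between tube2_mid and port4 below 0.01 m and angle between the x axis of tube2_mid and the x axis of port4, either way round below 0.15 rad) or (x of tube2_mid in the frame of port5 above -0.003 m and distance between tube2_mid and port5 below 0.01 m and angle between the x axis of tube2_mid and the x axis of port5, either way round below 0.15 rad)) and ((x of tube3_mid in the frame of port1 above -0.003 m and distance between tube3_mid and port1 below 0.01 m and angle between the x axis of tube3_mid and the x axis of port1, either way round below 0.15 rad) or (x of tube3_mid in the frame of port2 above -0.003 m and distance between tube3_mid and port2 below 0.01 m and angle between the x axis of tube3_mid and the x axis of port2, either way round below 0.15 rad) or (x of tube3_mid in the frame of port3 above -0.003 m and distance between tube3_mid and port3 below 0.01 m and angle between the x axis of tube3_mid and the x axis of port3, either way round below 0.15 rad) or (x of tube3_mid in the frame of port4 above -0.003 m and distance between tube3_mid and port4 below 0.01 m and angle between the x axis of tube3_mid and the x axis of port4, either way round below 0.15 rad) or (x of tube3_mid in the frame of port5 above -0.003 m and distance between tube3_mid and port5 below 0.01 m and angle between the x axis of tube3_mid and the x axis of port5, either way round below 0.15 rad)) and ((x of tube4_mid in the frame of port1 above -0.003 m and distance between tube4_mid and port1 below 0.01 m and angle between the x axis of tube4_mid and the x axis of port1, either way round below 0.15 rad) or (x of tube4_mid in the frame of port2 above -0.003 m and distance between tube4_mid and port2 below 0.01 m and angle between the x axis of tube4_mid and the x axis of port2, either way round below 0.15 rad) or (x of tube4_mid in the frame of port3 above -0.003 m and distance between tube4_mid and port3 below 0.01 m and angle between the x axis of tube4_mid and the x axis of port3, either way round below 0.15 rad) or (x of tube4_mid in the frame of port4 above -0.003 m and distance between tube4_mid and port4 below 0.01 m and angle between the x axis of tube4_mid and the x axis of port4, either way round below 0.15 rad) or (x of tube4_mid in the frame of port5 above -0.003 m and distance between tube4_mid and port5 below 0.01 m and angle between the x axis of tube4_mid and the x axis of port5, either way round below 0.15 rad)) and ((x of tube5_mid in the frame of port1 above -0.003 m and distance between tube5_mid and port1 below 0.01 m and angle between the x axis of tube5_mid and the x axis of port1, either way round below 0.15 rad) or (x of tube5_mid in the frame of port2 above -0.003 m and distance between tube5_mid and port2 below 0.01 m and angle between the x axis of tube5_mid and the x axis of port2, either way round below 0.15 rad) or (x of tube5_mid in the frame of port3 above -0.003 m and distance between tube5_mid and port3 below 0.01 m and angle between the x axis of tube5_mid and the x axis of port3, either way round below 0.15 rad) or (x of tube5_mid in the frame of port4 above -0.003 m and distance between tube5_mid and port4 below 0.01 m and angle between the x axis of tube5_mid and the x axis of port4, either way round below 0.15 rad) or (x of tube5_mid in the frame of port5 above -0.003 m and distance between tube5_mid and port5 below 0.01 m and angle between the x axis of tube5_mid and the x axis of port5, either way round below 0.15 rad)) and value of joint lever below 0.3 rad), for 0.2 s.
3. the lever is swung over and pinned (value of joint pin above 0.01 m and value of joint lever between 0.93 and 1.07 rad), for 0.2 s.
At the end, for the whole second after the job is handed in: Each tube present is locked in a fitting: grip centre no more than 3 mm short of home along the bore, within 10 mm overall, in line within 0.15 rad; the lever is between 0.93 and 1.07 rad with the pin at least 10 mm down (all of step 3 and ((x of tube1_mid in the frame of port1 above -0.003 m and distance between tube1_mid and port1 below 0.01 m and angle between the x axis of tube1_mid and the x axis of port1, either way round below 0.15 rad) or (x of tube1_mid in the frame of port2 above -0.003 m and distance between tube1_mid and port2 below 0.01 m and angle between the x axis of tube1_mid and the x axis of port2, either way round below 0.15 rad) or (x of tube1_mid in the frame of port3 above -0.003 m and distance between tube1_mid and port3 below 0.01 m and angle between the x axis of tube1_mid and the x axis of port3, either way round below 0.15 rad) or (x of tube1_mid in the frame of port4 above -0.003 m and distance between tube1_mid and port4 below 0.01 m and angle between the x axis of tube1_mid and the x axis of port4, either way round below 0.15 rad) or (x of tube1_mid in the frame of port5 above -0.003 m and distance between tube1_mid and port5 below 0.01 m and angle between the x axis of tube1_mid and the x axis of port5, either way round below 0.15 rad)) and ((x of tube2_mid in the frame of port1 above -0.003 m and distance between tube2_mid and port1 below 0.01 m and angle between the x axis of tube2_mid and the x axis of port1, either way round below 0.15 rad) or (x of tube2_mid in the frame of port2 above -0.003 m and distance between tube2_mid and port2 below 0.01 m and angle between the x axis of tube2_mid and the x axis of port2, either way round below 0.15 rad) or (x of tube2_mid in the frame of port3 above -0.003 m and distance between tube2_mid and port3 below 0.01 m and angle between the x axis of tube2_mid and the x axis of port3, either way round below 0.15 rad) or (x of tube2_mid in the frame of port4 above -0.003 m and distance between tube2_mid and port4 below 0.01 m and angle between the x axis of tube2_mid and the x axis of port4, either way round below 0.15 rad) or (x of tube2_mid in the frame of port5 above -0.003 m and distance between tube2_mid and port5 below 0.01 m and angle between the x axis of tube2_mid and the x axis of port5, either way round below 0.15 rad)) and ((x of tube3_mid in the frame of port1 above -0.003 m and distance between tube3_mid and port1 below 0.01 m and angle between the x axis of tube3_mid and the x axis of port1, either way round below 0.15 rad) or (x of tube3_mid in the frame of port2 above -0.003 m and distance between tube3_mid and port2 below 0.01 m and angle between the x axis of tube3_mid and the x axis of port2, either way round below 0.15 rad) or (x of tube3_mid in the frame of port3 above -0.003 m and distance between tube3_mid and port3 below 0.01 m and angle between the x axis of tube3_mid and the x axis of port3, either way round below 0.15 rad) or (x of tube3_mid in the frame of port4 above -0.003 m and distance between tube3_mid and port4 below 0.01 m and angle between the x axis of tube3_mid and the x axis of port4, either way round below 0.15 rad) or (x of tube3_mid in the frame of port5 above -0.003 m and distance between tube3_mid and port5 below 0.01 m and angle between the x axis of tube3_mid and the x axis of port5, either way round below 0.15 rad)) and ((x of tube4_mid in the frame of port1 above -0.003 m and distance between tube4_mid and port1 below 0.01 m and angle between the x axis of tube4_mid and the x axis of port1, either way round below 0.15 rad) or (x of tube4_mid in the frame of port2 above -0.003 m and distance between tube4_mid and port2 below 0.01 m and angle between the x axis of tube4_mid and the x axis of port2, either way round below 0.15 rad) or (x of tube4_mid in the frame of port3 above -0.003 m and distance between tube4_mid and port3 below 0.01 m and angle between the x axis of tube4_mid and the x axis of port3, either way round below 0.15 rad) or (x of tube4_mid in the frame of port4 above -0.003 m and distance between tube4_mid and port4 below 0.01 m and angle between the x axis of tube4_mid and the x axis of port4, either way round below 0.15 rad) or (x of tube4_mid in the frame of port5 above -0.003 m and distance between tube4_mid and port5 below 0.01 m and angle between the x axis of tube4_mid and the x axis of port5, either way round below 0.15 rad)) and ((x of tube5_mid in the frame of port1 above -0.003 m and distance between tube5_mid and port1 below 0.01 m and angle between the x axis of tube5_mid and the x axis of port1, either way round below 0.15 rad) or (x of tube5_mid in the frame of port2 above -0.003 m and distance between tube5_mid and port2 below 0.01 m and angle between the x axis of tube5_mid and the x axis of port2, either way round below 0.15 rad) or (x of tube5_mid in the frame of port3 above -0.003 m and distance between tube5_mid and port3 below 0.01 m and angle between the x axis of tube5_mid and the x axis of port3, either way round below 0.15 rad) or (x of tube5_mid in the frame of port4 above -0.003 m and distance between tube5_mid and port4 below 0.01 m and angle between the x axis of tube5_mid and the x axis of port4, either way round below 0.15 rad) or (x of tube5_mid in the frame of port5 above -0.003 m and distance between tube5_mid and port5 below 0.01 m and angle between the x axis of tube5_mid and the x axis of port5, either way round below 0.15 rad))); the robot touches nothing.
It fails at once if a bystander is moved more than 6 cm (distance of any of jar, tape, screwdriver, spanner, ply_offcut, tin from where it was at the start of the episode above 0.06 m).
Of tube1, tube2, tube3, tube4, tube5 only 3 to 5 are there at a start; the rules pass over those that are not, and their reading is None.
At some moment in a run one of tube1, tube2, tube3, tube4, tube5 may be knocked a few centimetres aside while the robot is not near it.
Once in a run the grip may slacken for a moment while it holds something.
It also fails if it takes over 210 s, if anything falls off the work surface, if the arm or the gripper's body presses on something with over 40 N, if the wrist force passes 120 N, or if a joint passes its speed limit or range.

ROBOT

A 6-joint arm with a two-finger parallel gripper is mounted at the origin on the work surface. World frame = base frame: x ahead of the robot, y to its left, z up, the work surface at z = 0. Lengths are in mm, angles in rad, forces in N, time in s.
With the tool pointing down it reaches from about 275 to 1000 mm from the base axis. Payload 8.4 kg.
Tool frame: the origin (TCP) lies at the very end of the fingers, on their centre line; the grasp point (between the pads) lies 19 mm behind it; z points along the fingers, y is the direction in which the jaws open and shut (so a half turn about z gives the same grasp; the last joint's range is limited). The gripper opens to 85 mm and grips with 20 to 120 N. Pads are 22 mm wide; open, the fingers measure 114 mm over their backs; the gripper's body (76 mm by 85 mm) begins 54 mm behind the grasp point. The pads swing forward as they close: fully open they stand 13 mm farther back than shut.
Start: joints at [1.285, 0.353, 1.633, -0, 1.155, -0.002], TCP at [175.002, 600.002, 196.181] pointing down, gripper open.
Joint ranges: [-2.63, 2.63], [-0.92, 2.1], [0.06, 2.66], [-1.3, 4.44], [0, 2.69], [-3.02, 3.02]. Speed limits (rad/s): [2.22, 2.22, 2.79, 3.14, 3.14, 3.14].

INTERFACE

Orientations are given as [roll, pitch, yaw] about the fixed x, y, z axes, in that order (R = Rz(yaw) Ry(pitch) Rx(roll)).
In Python, from rig import sense, grab_frame, get_calibration, sign_off, boxes_of, trace gives the robot as it stands.
- The arm moves only by the tool servo_tool, never from a script. Its argument "rows" is a list of rows, each a list of 3 entries, a list of its own where there are three numbers: the finger opening in mm, from 0 to 85.4, then the shift along the tool's x, y, z in mm, then the turn, a rotation vector about the tool's x, y, z in degrees. A call has 1 to 8 rows; each row shifts and turns the commanded pose from where the row before left it, along the tool's axes as they then stand; what a row does not reach is not made up. A row lasts 1/8 s, in which the tool goes at most 62.5 mm and 10.7 degrees, less where a joint would pass 70% of its speed; a pose out of reach is approached as far as the arm can. A call is refused whole if a number of a shift passes 62.5 or a number of a turn 10.7, either way. A call with a gripper value outside its range is refused whole. The fingers move at their own pace and stop on an object; "force" is the grip in N (left out, the last holds). Time passes only in rows, so rows that do not move let the fingers close. It gives the time, the measured TCP pose, the force and the opening at its end, in the units of the state.
- sense(): the state, without advancing time (a new reading comes with each control period).
- grab_frame(name): name is "side" or "top"; returns the picture (420x560x3 uint8, blue, green, red); there is no depth.
- get_calibration(name): a dict with "intrinsics" (3x3 intrinsics, pixels), "k1" (the pictures are not rectified: a ray, as slopes to the right and down, at radius r is drawn at 1 + k1 r^2 times it, then the intrinsics apply), "world_to_cam" (4x4, takes a point from world to camera coordinates). Camera axes: x right, y down, z forward; pixel columns grow to the right and rows downward; lengths in mm; the calibration is good to about 2 mm. A picture is of the moment at which its call begins. get_calibration takes no time and is no camera call.
- sign_off(): hands the job in, once; it reports no verdict.
Trained networks look in the newest picture that a camera, given by its name, has taken for a name from the list of things; names that differ only in an ending like _2 or _b are one class to them, and where a whole thing is asked for, a point or a joint stands for the part that bears it (a point fixed in the world has none). Each returns a list of dicts, best first, with "conf" (0 to 1); they miss things now and then, are a little off and sometimes report something else, mostly with a low value. They report only what shows in the picture. A call takes as long as a camera call.
- boxes_of(camera, thing): "centre" ([x, y, z] in mm, in the coordinates of the camera as it stood for that picture, good to about 4 mm: the middle of the surface that is visible of it).
- trace(camera, thing): "mask" (420x560 bool, what is visible of it).
The state is a dict: "clock": time; "qpos": joint angles; "qvel": joint speeds; "joint_efforts": joint torques, N m; "eef_pos": TCP position; "tcp_rot": TCP orientation; "contact_force": force on the tool from outside, world axes, zero at the start; "wrist_torque": the same for the moment, N m; "opening": opening from 0.0 (shut) to 1.0 (fully open).
Only numpy, scipy, OpenCV 4.12 (cv2) and the standard library are available. Lean on these libraries where they do the work, as an engineer would, in place of code of your own. Each camera call takes 0.05 s, during which the arm holds its last target. There are 200 camera calls.

## Working session

There is one attempt and no reset: what is moved stays moved. The work goes in short steps, Python scripts to look and compute and a tool call to move; the robot and the scene stay as the last step left them, time stands still between calls to the robot, and variables do not carry over. Pictures are saved under pics/ and viewed, about 12 in all and at most 16, crops included, and the job is handed in when it is done.

Besides the shell and the picture viewer there is one more tool, called by a JSON object that holds its "name" and its "arguments". servo_tool: Moves the arm, as the interface text tells. Its arguments: {"type":"object","properties":{"rows":{"type":"array","items":{"type":"array"}},"force":{"type":"number"}},"required":["rows"]}

```bash
ls; mkdir -p pics
python3 - <<'E'
from rig import *
import cv2
for n in("side","top"):
    c=get_calibration(n);print(n,c)
    cv2.imwrite(f"pics/{n}0.png",grab_frame(n))
print(sense())
E
```

```text
pics
side {'intrinsics': array([[466.3193108 ,   0.        , 281.35840938],
       [  0.        , 466.3193108 , 210.21085022],
       [  0.        ,   0.        ,   1.        ]]), 'k1': 0.03027489301020244, 'world_to_cam': array([[ 7.33828264e-01, -6.79333185e-01,  1.58175040e-03,
        -4.04221843e+02],
       [-4.16672461e-01, -4.51933829e-01, -7.88758438e-01,
         3.09842980e+02],
       [ 5.36544629e-01,  5.78154164e-01, -6.14701248e-01,
         1.17395912e+03],
       [ 0.00000000e+00,  0.00000000e+00,  0.00000000e+00,
         1.00000000e+00]])}
top {'intrinsics': array([[419.72602083,   0.        , 286.23608839],
       [  0.        , 419.72602083, 203.01594697],
       [  0.        ,   0.        ,   1.        ]]), 'k1': -0.03740579206930649, 'world_to_cam': array([[-2.52239146e-02, -9.99675867e-01,  3.45182023e-03,
         3.63708597e+01],
       [-9.90921554e-01,  2.45466104e-02, -1.32181459e-01,
         5.96077937e+02],
       [ 1.32053884e-01, -6.75461690e-03, -9.91219525e-01,
         1.24151676e+03],
       [ 0.00000000e+00,  0.00000000e+00,  0.00000000e+00,
         1.00000000e+00]])}
{'clock': 0.1, 'qpos': array([ 1.28460875e+00,  3.53601460e-01,  1.63403334e+00, -3.96815097e-05,
        1.15519184e+00, -2.41050557e-03]), 'qvel': array([-4.81195781e-05, -2.17773773e-03, -2.40581382e-03,  9.39770902e-04,
       -3.94110743e-04,  4.82984416e-04]), 'joint_efforts': array([-9.19815866e-04, -6.06358337e+01, -3.42820358e+01, -7.04401486e-05,
        3.96907257e-03, -1.23361792e-05]), 'eef_pos': array([174.88117888, 599.56208569, 195.53398818]), 'tcp_rot': array([-3.14035858e+00,  3.33090912e-05,  2.85783164e+00]), 'contact_force': array([ 0.35094672,  0.57608592, -0.42953188]), 'wrist_torque': array([-0.00802298,  0.02864288, -0.0248996 ]), 'opening': 0.9978534575215685}
```

View pics/side0.png

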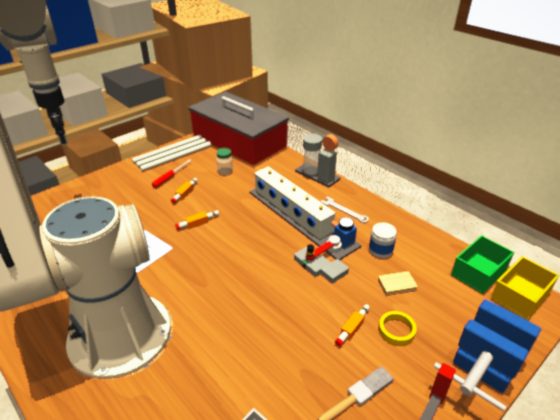

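View pics/top0.png

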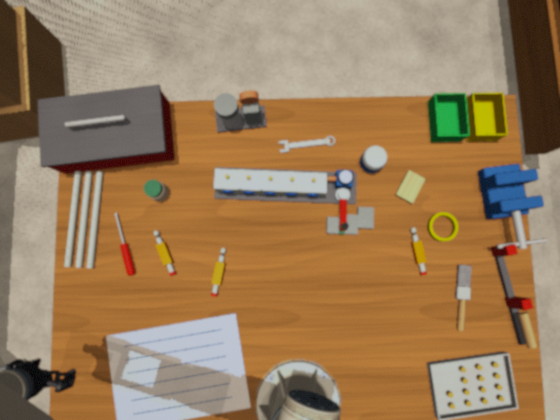

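```bash
cat > h.py <<'E'
import numpy as np, cv2
from rig import *
def proj(n,P):
    c=get_calibration(n);T=c["world_to_cam"];P=np.atleast_2d(P)
    q=P@T[:3,:3].T+T[:3,3];s=q[:,:2]/q[:,2:];r2=(s**2).sum(1,keepdims=True)
    s=s*(1+c["k1"]*r2);K=c["intrinsics"];return s@K[:2,:2].T+K[:2,2]
def ray(n,uv):
    c=get_calibration(n);T=c["world_to_cam"];K=c["intrinsics"];uv=np.atleast_2d(uv).astype(float)
    d=(uv-K[:2,2])/K[0,0];s=d.copy()
    for _ in range(20): s=d/(1+c["k1"]*(s**2).sum(1,keepdims=True))
    R=T[:3,:3];D=np.c_[s,np.ones(len(s))]@R;return -R.T@T[:3,3],D
def atz(n,uv,z):
    o,D=ray(n,uv);return o+D*((z-o[2])/D[:,2])[:,None]
def both(a,b):
    (o1,d1),(o2,d2)=ray("side",a),ray("top",b);d1,d2=d1[0],d2[0]
    t=np.linalg.lstsq(np.c_[d1,-d2],o2-o1,rcond=None)[0]
    p,q=o1+t[0]*d1,o2+t[1]*d2;return (p+q)/2,np.linalg.norm(p-q)
def world(n,c):
    T=get_calibration(n)["world_to_cam"];return T[:3,:3].T@(np.array(c)-T[:3,3])
def tubes(n,img,z=14,thr=.3):
    out=[]
    for m in trace(n,"tube1_mid"):
        M=m["mask"]
        if M.sum()<15: continue
        b,g,r=[img[...,i].astype(int) for i in range(3)]
        v,u=np.nonzero(M);P=atz(n,np.c_[u,v],z)[:,:2]
        c=P.mean(0);_,S,Vt=np.linalg.svd(P-c);ax=Vt[0]
        t=(P-c)@ax;mid=(t.max()+t.min())/2;L=t.max()-t.min()
        red=(r[v,u]>120)&(g[v,u]<70)&(b[v,u]<70)
        org=(r[v,u]>150)&(g[v,u]>90)&(b[v,u]<70)
        s=1
        if red.sum() and t[red].mean()>mid: s=-1
        oc=P[org].mean(0) if org.sum() else c
        out.append(dict(conf=round(m["conf"],2),n=int(M.sum()),org=oc.round(1),ctr=(c+ax*mid).round(1),L=round(L),yaw=round(np.degrees(np.arctan2(*(s*ax)[::-1])),1),nred=int(red.sum()),uv=(int(u.mean()),int(v.mean()))))
    return out
def crop(n,img,x0,y0,x1,y1,k,name):
    cv2.imwrite("pics/"+name,cv2.resize(img[y0:y1,x0:x1],None,fx=k,fy=k,interpolation=cv2.INTER_CUBIC))
E
python3 - <<'E'
from h import *
I={}
for n in("top","side"):
    I[n]=grab_frame(n)
    for t in tubes(n,I[n]): print(n,t)
    for th in("knob","lever","jar","tape","screwdriver","tin","ply_offcut","spanner"):
        print(n,th,[(round(b["conf"],2),world(n,b["centre"]).round()) for b in boxes_of(n,th)[:2]])
a=cv2.resize(I["side"][160:290,230:390],None,fx=5,fy=5,interpolation=cv2.INTER_CUBIC)[:590]
cv2.imwrite("pics/a.png",a)
b=cv2.resize(I["top"][155:245,200:390],None,fx=4.2,fy=4.2,interpolation=cv2.INTER_CUBIC)
cv2.imwrite("pics/b.png",b)
E
```

```text
top knob [(0.72, array([391., 235.,  25.])), (0.56, array([ 516., -150.,   76.]))]
top lever [(0.74, array([ 574., -149.,   41.])), (0.72, array([640., -22.,  67.]))]
top jar [(0.83, array([639., 407.,  82.])), (0.55, array([450., 514.,  22.]))]
top tape [(0.63, array([ 518., -463.,   23.])), (0.28, array([ 519., -155.,   77.]))]
top screwdriver [(0.7, array([449., 514.,  24.]))]
top tin [(0.9, array([ 717., -244.,   74.])), (0.33, array([637., -24.,  70.]))]
top ply_offcut [(0.77, array([ 644., -366.,   12.]))]
top spanner [(0.86, array([792., -46.,   7.])), (0.37, array([455., 397.,  26.]))]
side knob [(0.58, array([ 518., -159.,   66.]))]
side lever [(0.61, array([ 555., -154.,   34.])), (0.41, array([629., -89.,  39.]))]
side jar [(0.95, array([631., 398.,  53.])), (0.49, array([627., -87.,  38.]))]
side tape [(0.72, array([ 509., -466.,   23.]))]
side screwdriver [(0.62, array([444., 503.,  18.]))]
side tin [(0.71, array([ 705., -261.,   60.]))]
side ply_offcut [(0.68, array([ 637., -375.,   18.])), (0.33, array([634., 399.,  53.]))]
side spanner []
```

View pics/a.png

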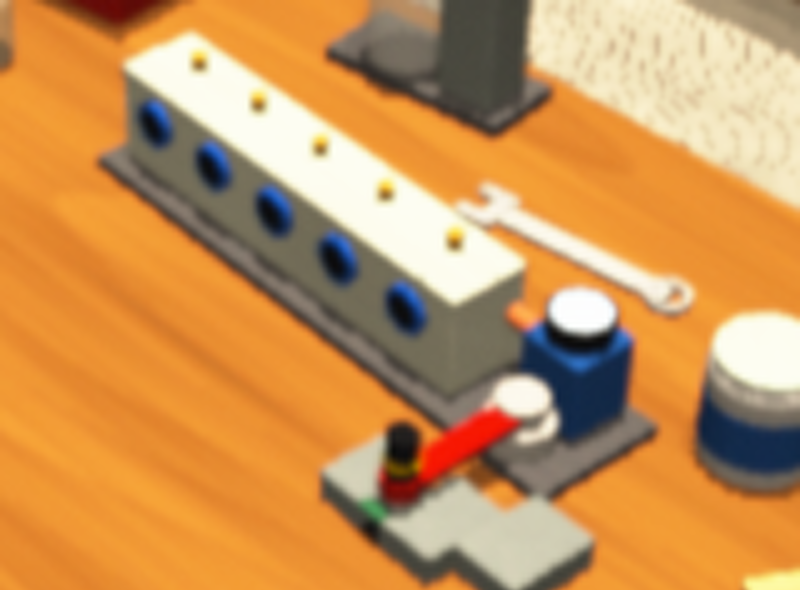

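View pics/b.png

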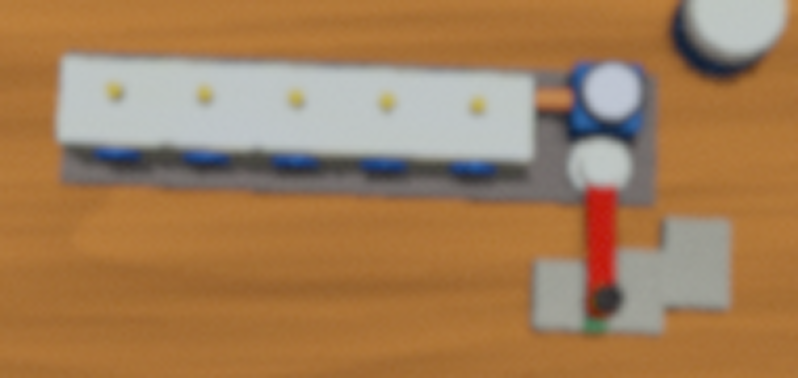

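Run:
```python
from h import *
I={n:grab_frame(n) for n in("top","side")}
for n in I:
    for nm in ("tube1_mid","tube"):
        try: print(n,nm,[(round(b["conf"],2),int(b["mask"].sum())) for b in trace(n,nm)])
        except Exception as e: print(e)
# collars side
s=I["side"];hsv=cv2.cvtColor(s,cv2.COLOR_BGR2HSV).astype(int)
k=6;x0,y0,x1,y1=235,165,330,235
z=cv2.resize(s[y0:y1,x0:x1],None,fx=k,fy=k,interpolation=cv2.INTER_CUBIC).astype(int)
blue=((z[...,0]-z[...,2])>25).astype(np.uint8)
N,lab,st,ce=cv2.connectedComponentsWithStats(cv2.morphologyEx(blue,cv2.MORPH_CLOSE,np.ones((15,15),np.uint8)))
for i in range(1,N):
    if st[i,4]<300: continue
    m=(lab==i);cs,_=cv2.findContours(m.astype(np.uint8),0,1);hull=cv2.convexHull(np.vstack(cs))
    f=cv2.fillConvexPoly(np.zeros_like(blue),hull,1)
    w=np.where((f>0)&(z.max(2)<75),1,0);v,u=np.nonzero(w)
    c=np.array([u.mean(),v.mean()])/k+[x0,y0] if len(u) else None
    cc=ce[i]/k+[x0,y0]
    print("collar",cc.round(1),"bore",c,len(u),atz("side",c,55)[0].round(1),atz("side",cc,55)[0].round(1),st[i])
t=I["top"].astype(int);b,g,r=t[...,0],t[...,1],t[...,2]
k=4
for (u,v) in [(115,91),(205,95),(296,99),(388,102),(478,105)]: print("screw",atz("top",np.array([u,v])/4.2+[200,155],88)[0].round(1))
```

```text
top tube1_mid [(0.61, 49)]
it knows: jar, knob, lever, lever_pivot, pin, ply_offcut, port, screwdriver, spanner, tape, tin, tube1_mid, tube2_mid, tube3_mid, tube4_mid, tube5_mid
side tube1_mid []
it knows: jar, knob, lever, lever_pivot, pin, ply_offcut, port, screwdriver, spanner, tape, tin, tube1_mid, tube2_mid, tube3_mid, tube4_mid, tube5_mid
collar [261.8 184. ] bore [260.65926641 185.55019305] 518 [632.7 192.4  55. ] [641.4 196.8  55. ] [ 139   89   38   57 1213]
collar [273.4 192.4] bore [272.18716094 193.98824593] 553 [628.8 129.3  55. ] [637.7 133.2  55. ] [ 208  138   40   59 1298]
collar [285.5 201.4] bore [284.44419077 203.1674277 ] 657 [624.2  64.6  55. ] [633.4  69.4  55. ] [ 279  191   43   62 1406]
collar [298.4 210.9] bore [297.10954301 212.45586918] 744 [620.4   1.9  55. ] [629.1   5.1  55. ] [ 355  247   44   64 1485]
collar [311.9 220.8] bore [310.55491205 222.29450879] 777 [616.6 -61.2  55. ] [624.9 -58.9  55. ] [ 434  306   48   65 1582]
screw [673.4 194.   88. ]
screw [668.9 130.6  88. ]
screw [664.4  66.6  88. ]
screw [660.7   1.8  88. ]
screw [657.  -61.5  88. ]
```

```bash
cat >> h.py <<'E'
from scipy.spatial.transform import Rotation as Ro
def plan(p,yaw,step=50,n=None,rpy=None):
    """rows (tool shift, tool turn deg) from the measured pose to TCP p with tool down at yaw deg"""
    s=sense();R0=Ro.from_euler("xyz",s["tcp_rot"]);R1=Ro.from_euler("xyz",[180,0,yaw],degrees=True)
    d=np.array(p,float)-s["eef_pos"];rv=(R0.inv()*R1).as_rotvec(degrees=True)
    n=n or int(max(np.ceil(np.linalg.norm(d)/step),np.ceil(np.abs(rv).max()/10),1))
    R=R0;out=[]
    for i in range(n):
        out.append([R.inv().apply(d/n).round(1).tolist(),(rv/n).round(2).tolist()]);R=R*Ro.from_rotvec(rv/n,degrees=True)
    print("at",s["eef_pos"].round(1),np.degrees(s["tcp_rot"]).round(1),"n",n)
    for o in out: print(o)
def segtubes(n,img,z=14):
    h=cv2.cvtColor(img,cv2.COLOR_BGR2HSV).astype(int)
    org=((h[...,0]>=10)&(h[...,0]<=30)&(h[...,1]>200)&(h[...,2]>200)).astype(np.uint8)
    N,lab,st,ce=cv2.connectedComponentsWithStats(org);out=[]
    b,g,r=[img[...,i].astype(int) for i in range(3)]
    red=(r>110)&(g<70)&(b<70)
    for i in range(1,N):
        if st[i,4]<25 or st[i,4]>900: continue
        v,u=np.nonzero(lab==i);P=atz(n,np.c_[u,v],z)[:,:2];c=P.mean(0);_,S,Vt=np.linalg.svd(P-c);ax=Vt[0];t=(P-c)@ax;w=(P-c)@Vt[1]
        vr,ur=np.nonzero(red);Q=atz(n,np.c_[ur,vr],z)[:,:2]-c;q=np.linalg.norm(Q,axis=1)<100;s=0
        if q.sum(): s=-np.sign((Q[q]@ax).mean())
        a=ax*(s or 1)
        out.append(dict(c=c.round(1),mid=(c+ax*(t.max()+t.min())/2).round(1),L=round(np.ptp(t)),W=round(np.ptp(w)),yaw=round(np.degrees(np.arctan2(a[1],a[0])),1),s=s,nr=int(q.sum()),uv=ce[i].round(1)))
    return out
E
python3 - <<'E'
from h import *
for n in("top","side"):
    I=grab_frame(n)
    for t in segtubes(n,I): print(n,t)
plan([517,-154,160],86.4)
E
```

```text
side {'c': array([757.6, 334. ]), 'mid': array([771.6, 331.7]), 'L': 300, 'W': 185, 'yaw': np.float64(170.4), 's': np.float64(1.0), 'nr': 39, 'uv': array([261.1, 166.1])}
side {'c': array([790.3, 162.7]), 'mid': array([790.8, 167.3]), 'L': 222, 'W': 32, 'yaw': np.float64(-96.0), 's': np.float64(1.0), 'nr': 2, 'uv': array([299.6, 181.5])}
side {'c': array([394.5, 597.1]), 'mid': array([396.2, 594.3]), 'L': 45, 'W': 40, 'yaw': np.float64(121.0), 's': np.float64(-1.0), 'nr': 75, 'uv': array([140.1, 173.4])}
side {'c': array([600.2, 231.2]), 'mid': array([600.5, 234.2]), 'L': 79, 'W': 25, 'yaw': np.float64(-94.5), 's': 0, 'nr': 0, 'uv': array([246.6, 194.2])}
side {'c': array([ 682.5, -277.6]), 'mid': array([ 683.3, -259.8]), 'L': 207, 'W': 102, 'yaw': np.float64(-92.8), 's': np.float64(1.0), 'nr': 1, 'uv': array([378.8, 258.1])}
side {'c': array([ 787. , -455.6]), 'mid': array([ 788. , -444.2]), 'L': 256, 'W': 86, 'yaw': np.float64(-95.0), 's': 0, 'nr': 0, 'uv': array([453.1, 273.4])}
side {'c': array([ 891.8, -613.7]), 'mid': array([ 918.8, -599.9]), 'L': 174, 'W': 153, 'yaw': np.float
[... 1709 characters left out ...]
.2] [-180.     0.   163.7] n 17
[[-31.7, -36.9, 2.1], [0.0, 0.0, 4.55]]
[[-34.6, -34.3, 2.1], [0.0, 0.0, 4.55]]
[[-37.2, -31.5, 2.1], [0.0, 0.0, 4.55]]
[[-39.6, -28.4, 2.1], [0.0, 0.0, 4.55]]
[[-41.7, -25.2, 2.1], [0.0, 0.0, 4.55]]
[[-43.5, -21.8, 2.1], [0.0, 0.0, 4.55]]
[[-45.1, -18.3, 2.1], [0.0, 0.0, 4.55]]
[[-46.4, -14.6, 2.1], [0.0, 0.0, 4.55]]
[[-47.5, -10.9, 2.1], [0.0, 0.0, 4.55]]
[[-48.2, -7.1, 2.1], [0.0, 0.0, 4.55]]
[[-48.6, -3.3, 2.1], [0.0, 0.0, 4.55]]
[[-48.7, 0.6, 2.1], [0.0, 0.0, 4.55]]
[[-48.5, 4.5, 2.1], [0.0, 0.0, 4.55]]
[[-48.0, 8.3, 2.1], [0.0, 0.0, 4.55]]
[[-47.2, 12.1, 2.1], [0.0, 0.0, 4.55]]
[[-46.1, 15.8, 2.1], [0.0, 0.0, 4.55]]
[[-44.7, 19.4, 2.1], [0.0, 0.0, 4.55]]
```

{"name": "servo_tool", "arguments": {"rows": [[85,[-32,-37,2],[0,0,4.5]],[85,[-35,-34,2],[0,0,4.5]],[85,[-37,-31,2],[0,0,4.5]],[85,[-40,-28,2],[0,0,4.5]],[85,[-42,-25,2],[0,0,4.5]],[85,[-43,-22,2],[0,0,4.5]],[85,[-45,-18,2],[0,0,4.5]],[85,[-46,-15,2],[0,0,4.5]]], "force": 50}}

```text
clock: 2.4
eef_pos: [338.4, 245.6, 180.4]
tcp_rot: [3.141, 0.0, 2.227]
contact_force: [0.6, -0.1, 0.3]
opening: 0.995
```

{"name": "servo_tool", "arguments": {"rows": [[85,[-47,-11,2],[0,0,4.5]],[85,[-48,-7,2],[0,0,4.5]],[85,[-48,-3,2],[0,0,4.5]],[85,[-49,1,2],[0,0,4.5]],[85,[-48,4,2],[0,0,4.5]],[85,[-48,8,2],[0,0,4.5]],[85,[-47,12,2],[0,0,4.5]],[85,[-46,16,2],[0,0,4.5]]]}}

```text
clock: 3.4
eef_pos: [502.2, -106.4, 164.3]
tcp_rot: [3.141, 0.0, 1.598]
contact_force: [0.1, 0.8, 0.7]
opening: 0.997
```

Run:
```python
from h import *
print(sense()["eef_pos"])
J=cv2.imread("pics/top0.png");h=cv2.cvtColor(J,cv2.COLOR_BGR2HSV)
for (u,v) in [(165,253),(218,272),(419,250),(157,235),(172,271),(250,300)]: print(u,v,h[v,u],h[v-2:v+3,u-2:u+3].reshape(-1,3).mean(0).round())
s=cv2.imread("pics/side0.png");h=cv2.cvtColor(s,cv2.COLOR_BGR2HSV)
for (u,v) in [(184,189),(197,219),(352,325)]: print(u,v,h[v-2:v+3,u-2:u+3].reshape(-1,3).mean(0).round())
plan([517,-154,160],86.4)
I=grab_frame("side");crop("side",I,260,180,380,290,5,"c.png")
```

```text
[ 502.15113158 -106.44903245  164.31465692]
165 253 [ 24 231 192] [ 24. 234. 187.]
218 272 [ 24 215 192] [ 24. 215. 192.]
419 250 [ 24 255 191] [ 23. 251. 192.]
157 235 [ 24  20 125] [ 21.  48. 143.]
172 271 [  5  70 181] [ 11.  99. 175.]
250 300 [ 15 175 168] [ 15. 173. 170.]
184 189 [ 20. 255. 240.]
197 219 [ 17. 255. 217.]
352 325 [ 22. 255. 253.]
at [ 502.2 -106.4  164.3] [180.    0.   91.6] n 2
[[-24.0, 6.8, 2.2], [0.02, 0.0, 2.59]]
[[-23.6, 7.8, 2.2], [0.02, 0.0, 2.59]]
```

View pics/c.png

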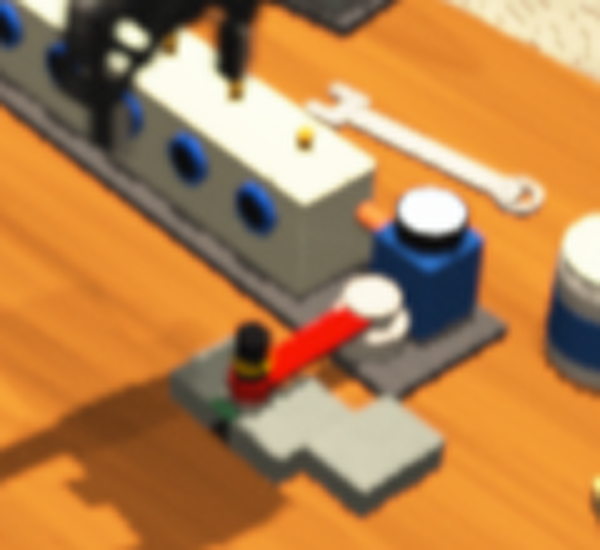

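Run:
```python
from h import *
print(atz("top",[344.3,226],74),atz("side",[310.2,246.5],74), both([310.2,246.5],[344.3,226]))
print("pivot top",atz("top",np.array([600,165])/4.2+[200,155],45),atz("side",np.array([523,397])/5+[230,160],45))
plan([517,-154,100],86.4,n=3)
```

```text
[[ 519.54642987 -147.89947208   74.        ]] [[ 521.50977495 -151.70555466   74.        ]] (array([ 521.17629536, -149.42236869,   72.29894782]), np.float64(3.902423797900454))
pivot top [[ 618.6530115  -151.87100603   45.        ]] [[ 620.81903102 -157.51590502   45.        ]]
at [ 505.  -110.8  164.4] [179.8   0.2  91.3] n 3
[[-14.4, 3.6, 21.5], [0.06, 0.05, 1.65]]
[[-14.3, 4.0, 21.5], [0.06, 0.05, 1.65]]
[[-14.2, 4.5, 21.5], [0.06, 0.05, 1.65]]
```

{"name": "servo_tool", "arguments": {"rows": [[85,[-13,5,20],[0,0,1.6]],[85,[-13,5,20],[0,0,1.6]],[85,[-13,6,20],[0,0,1.6]],[85,[0,0,0],[0,0,0]],[85,[0,0,0],[0,0,0]]]}}

```text
clock: 4.08
eef_pos: [517.7, -143.5, 104.7]
tcp_rot: [3.141, -0.0, 1.518]
contact_force: [-0.5, 0.4, -0.0]
opening: 1.002
```

Run:
```python
from h import *
plan([520.5,-150,46],86.4)
```

```text
at [ 517.7 -143.5  104.7] [180.  -0.  87.] n 2
[[-3.2, 1.6, 29.4], [0.01, -0.0, 0.28]]
[[-3.2, 1.6, 29.4], [0.01, -0.0, 0.28]]
```

{"name": "servo_tool", "arguments": {"rows": [[85,[-3,2,29],[0,0,0]],[85,[-3,1,28],[0,0,0.5]],[85,[0,0,0],[0,0,0]],[0,[0,0,0],[0,0,0]],[0,[0,0,0],[0,0,0]],[0,[0,0,0],[0,0,0]],[0,[0,0,0],[0,0,0]],[0,[0,0,0],[0,0,0]]], "force": 50}}

```text
clock: 5.08
eef_pos: [520.4, -149.9, 47.3]
tcp_rot: [3.141, 0.0, 1.509]
contact_force: [-0.3, 0.4, 0.6]
opening: -0.002
```

Run:
```python
from h import *
I=grab_frame("side");J=grab_frame("top")
a=cv2.resize(I[190:290,270:360],(540,600),interpolation=cv2.INTER_CUBIC)
b=cv2.resize(J[170:260,310:345+10],(260,520),interpolation=cv2.INTER_CUBIC)
c=np.zeros((600,800,3),np.uint8);c[:,:540]=a;c[:520,540:]=b;cv2.imwrite("pics/d.png",c)
print(proj("side",[520.4,-149.9,47.3]),proj("top",[520.4,-149.9,47.3]),sense()["opening"])
```

```text
[[309.11167369 253.26709293]] [[343.70506549 226.39063588]] -0.0029576407588579492
```

View pics/d.png

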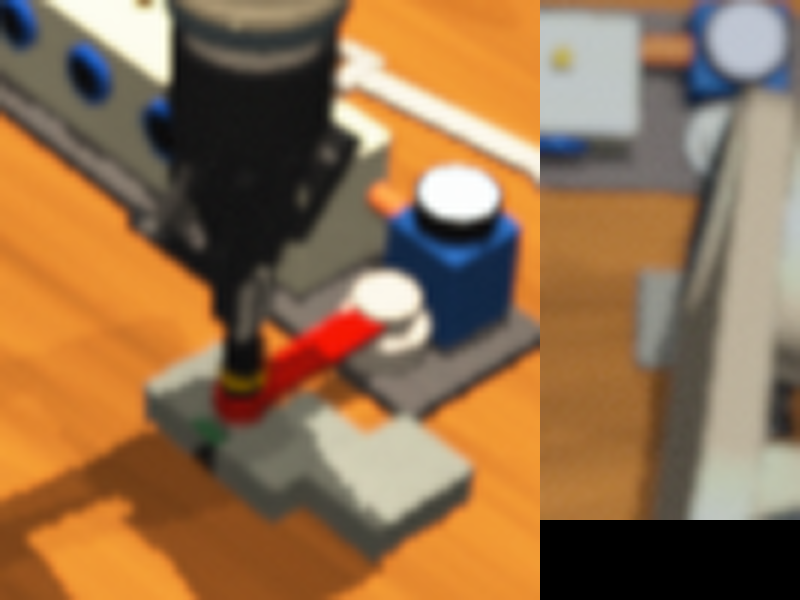

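Run:
```python
from h import *
for z in (40,47,52,74,88,101,120): print(z,((proj("side",[520.4,-149.9,z])-[270,190])*6).round(), ((proj("side",[535,-135,z])-[270,190])*6).round())
print(atz("side",[310.5,253.7],50)); print(sense()["contact_force"],sense()["wrist_torque"])
I=grab_frame("side");cv2.imwrite("pics/e.png",cv2.resize(I[205:270,285:340],None,fx=9,fy=9,interpolation=cv2.INTER_LANCZOS4))
```

```text
40 [[234. 391.]] [[233. 361.]]
47 [[235. 380.]] [[234. 350.]]
52 [[235. 372.]] [[234. 343.]]
74 [[237. 338.]] [[236. 309.]]
88 [[238. 316.]] [[237. 287.]]
101 [[239. 295.]] [[238. 266.]]
120 [[241. 264.]] [[240. 235.]]
[[ 519.90388872 -155.79628089   50.        ]]
[-0.30806122 -0.70417424  0.01586562] [-0.02817092 -0.02708782 -0.00891053]
```

View pics/e.png

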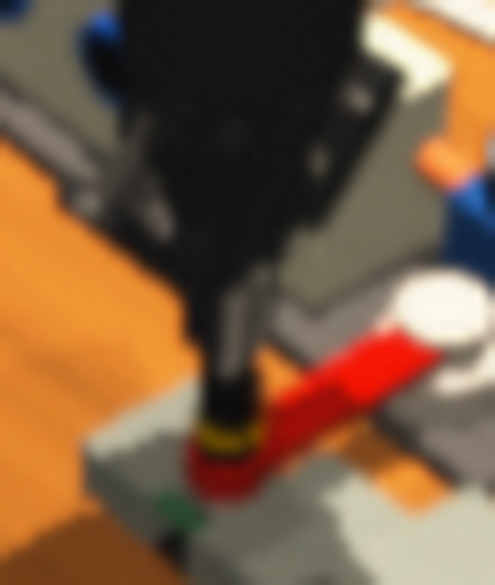

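{"name": "servo_tool", "arguments": {"rows": [[60,[0,0,0],[0,0,0]],[60,[0,0,0],[0,0,0]],[60,[0,0,0],[0,0,0]],[60,[0,0,0],[0,0,0]]]}}

```text
clock: 5.72
eef_pos: [520.3, -149.9, 47.2]
tcp_rot: [-3.142, 0.0, 1.509]
contact_force: [-0.6, -0.2, 0.4]
opening: 0.701
```

Run:
```python
from h import *
print(proj("side",[175,600,196.2]),proj("top",[175,600,196.2]),sense()["opening"],sense()["eef_pos"])
I=grab_frame("side");A=cv2.imread("pics/side0.png");B=cv2.imread("pics/top0.png")
o=np.zeros((600,800,3),np.uint8)
o[:,:500]=cv2.resize(I[200:272,280:340],(500,600),interpolation=cv2.INTER_CUBIC)
o[:300,500:]=cv2.resize(A[90:165,25:100],(300,300),interpolation=cv2.INTER_CUBIC)
o[300:,500:]=cv2.resize(B[340:415,20:95],(300,300),interpolation=cv2.INTER_CUBIC)
cv2.imwrite("pics/f.png",o)
```

```text
[[ 66.71443257 150.82577647]] [[ 66.54677307 362.39188227]] 0.7011998967416698 [ 520.29063503 -149.92979621   47.18165121]
```

View pics/f.png

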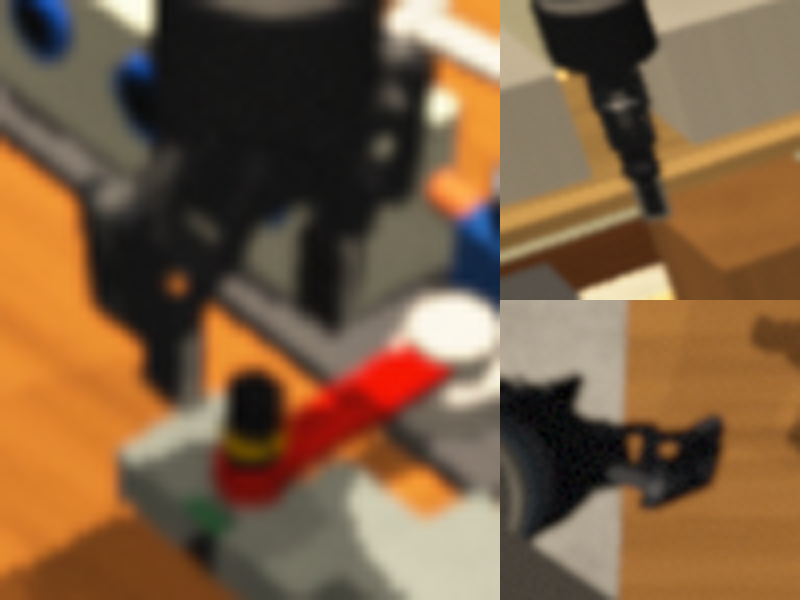

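Run:
```python
from h import *
f=lambda p:((proj("side",p)-[280,200])*8.333).round()[0]
for z in (47,55,80):
  for s in (-44,-30,30,44): print(z,s,f([520.3+s*.998,-149.9-s*.063,z]))
# best fit tips: inner left (200,400)?, right inner (300,320)
print("knob top",f([520,-150,74]),f([520,-150,42]))
```

```text
47 -44 [145. 501.]
47 -30 [177. 483.]
47 30 [307. 407.]
47 44 [336. 390.]
55 -44 [146. 484.]
55 -30 [177. 466.]
55 30 [308. 390.]
55 44 [337. 373.]
80 -44 [148. 429.]
80 -30 [179. 411.]
80 30 [311. 336.]
80 44 [341. 319.]
knob top [245. 387.] [241. 456.]
```

{"name": "servo_tool", "arguments": {"rows": [[0,[0,0,0],[0,0,0]],[0,[0,0,0],[0,0,0]],[0,[0,0,0],[0,0,0]],[0,[0,0,0],[0,0,0]],[0,[0,0,2],[0,0,0]],[0,[0,0,2],[0,0,0]],[0,[0,0,0],[0,0,0]]]}}

```text
clock: 6.65
eef_pos: [520.1, -149.9, 42.9]
tcp_rot: [-3.141, -0.0, 1.509]
contact_force: [-0.1, 0.3, -0.2]
opening: -0.001
```

{"name": "servo_tool", "arguments": {"rows": [[0,[0,0,2],[0,0,0]],[0,[0,0,1],[0,0,0]],[0,[0,0,0],[0,0,0]]]}}

```text
clock: 7.02
eef_pos: [520.2, -149.9, 40.1]
tcp_rot: [-3.141, -0.0, 1.509]
contact_force: [0.1, 0.9, 0.2]
opening: -0.003
```

{"name": "servo_tool", "arguments": {"rows": [[0,[0,0,2],[0,0,0]],[0,[0,0,2],[0,0,0]],[0,[0,0,0],[0,0,0]]]}}

```text
clock: 7.4
eef_pos: [520.7, -150.1, 38.3]
tcp_rot: [3.141, 0.0, 1.509]
contact_force: [-7.2, 3.0, 27.6]
opening: 0.003
```

Run:
```python
from h import *
print(sense()["contact_force"],sense()["eef_pos"])
I=grab_frame("side")
cv2.imwrite("pics/g.png",cv2.resize(I[200:272,280:340],(500,600),interpolation=cv2.INTER_CUBIC))
```

```text
[-7.16211607  2.98701034 27.63645434] [ 520.74258913 -150.0696631    38.34320592]
```

View pics/g.png

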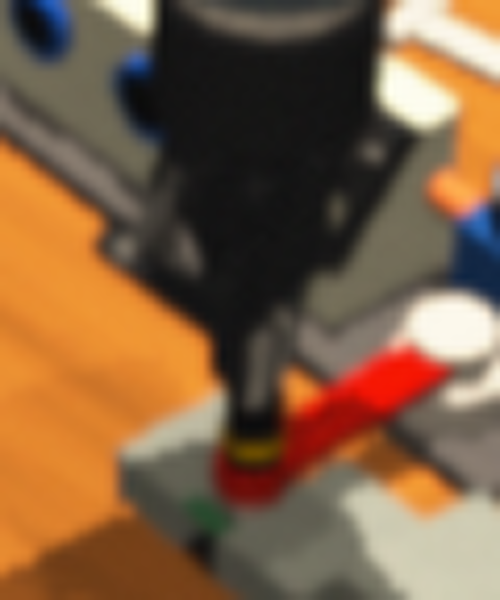

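{"name": "servo_tool", "arguments": {"rows": [[0,[0,0,-20],[0,0,0]],[0,[0,-40,0],[0,0,0]],[0,[0,-40,0],[0,0,0]],[0,[0,0,20],[0,0,0]],[0,[0,0,20],[0,0,0]],[0,[0,0,10],[0,0,0]],[0,[0,0,0],[0,0,0]],[0,[0,0,0],[0,0,0]]]}}

```text
clock: 8.45
eef_pos: [440.9, -145.0, 6.6]
tcp_rot: [3.141, 0.0, 1.509]
contact_force: [-0.7, 0.1, 0.1]
opening: -0.003
```

{"name": "servo_tool", "arguments": {"rows": [[0,[0,0,2],[0,0,0]],[0,[0,0,2],[0,0,0]],[0,[0,0,0],[0,0,0]]]}}

```text
clock: 8.82
eef_pos: [440.4, -144.9, 2.2]
tcp_rot: [-3.142, -0.0, 1.509]
contact_force: [-0.6, -0.6, 0.4]
opening: 0.001
```

Run:
```python
from h import *
s=sense();print(s["contact_force"],s["eef_pos"])
I=grab_frame("side")
print((proj("side",s["eef_pos"])-[260,200])*8.33)
cv2.imwrite("pics/h.png",cv2.resize(I[200:272,260:340],None,fx=8.33,fy=8.33,interpolation=cv2.INTER_CUBIC))
```

```text
[-0.64474004 -0.62118208  0.35102006] [ 440.39571566 -144.91397117    2.15910555]
[[228.95663721 642.74449792]]
```

View pics/h.png

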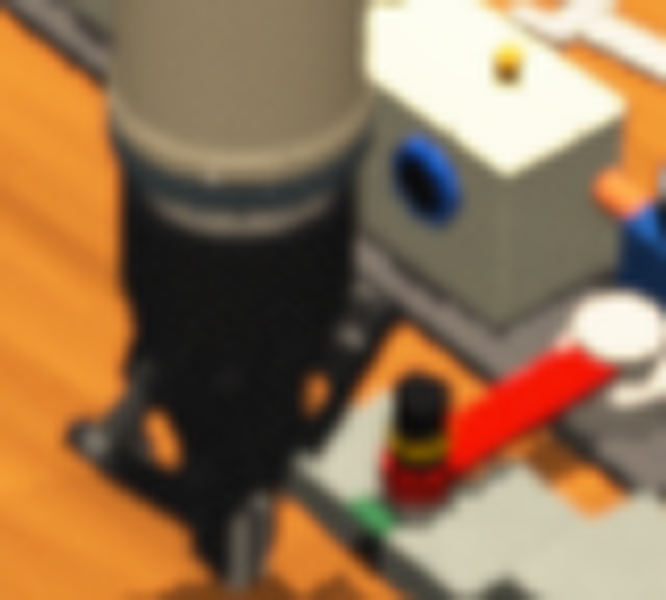

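{"name": "servo_tool", "arguments": {"rows": [[0,[0,0,2],[0,0,0]],[0,[0,0,2],[0,0,0]],[0,[0,0,2],[0,0,0]],[0,[0,0,0],[0,0,0]]]}}

```text
clock: 9.38
eef_pos: [440.3, -144.9, -4.0]
tcp_rot: [-3.141, -0.0, 1.509]
contact_force: [-0.1, 0.9, -0.1]
opening: -0.0
```

{"name": "servo_tool", "arguments": {"rows": [[0,[0,0,4],[0,0,0]],[0,[0,0,4],[0,0,0]],[0,[0,0,4],[0,0,0]],[0,[0,0,0],[0,0,0]]]}}

```text
clock: 9.88
eef_pos: [440.1, -144.8, -16.2]
tcp_rot: [-3.141, -0.0, 1.509]
contact_force: [0.3, -0.7, -0.8]
opening: 0.001
```

{"name": "servo_tool", "arguments": {"rows": [[0,[0,0,3],[0,0,0]],[0,[0,0,3],[0,0,0]],[0,[0,0,0],[0,0,0]]]}}

```text
clock: 10.25
eef_pos: [440.3, -144.9, -22.0]
tcp_rot: [-3.141, -0.0, 1.509]
contact_force: [-0.6, 0.3, 0.0]
opening: -0.001
```

{"name": "servo_tool", "arguments": {"rows": [[0,[0,0,2],[0,0,0]],[0,[0,0,2],[0,0,0]],[0,[0,0,2],[0,0,0]],[0,[0,0,0],[0,0,0]]]}}

```text
clock: 10.75
eef_pos: [440.3, -144.9, -28.0]
tcp_rot: [-3.141, -0.0, 1.509]
contact_force: [0.4, 0.1, 0.1]
opening: 0.001
```

{"name": "servo_tool", "arguments": {"rows": [[0,[0,0,2],[0,0,0]],[0,[0,0,2],[0,0,0]],[0,[0,0,0],[0,0,0]]]}}

```text
clock: 11.12
eef_pos: [440.3, -144.9, -32.0]
tcp_rot: [-3.141, -0.0, 1.509]
contact_force: [0.4, 0.0, -0.0]
opening: -0.0
```

{"name": "servo_tool", "arguments": {"rows": [[0,[0,0,1],[0,0,0]],[0,[0,0,1],[0,0,0]],[0,[0,0,1],[0,0,0]],[0,[0,0,1],[0,0,0]],[0,[0,0,0],[0,0,0]]]}}

```text
clock: 11.75
eef_pos: [440.5, -145.0, -35.1]
tcp_rot: [3.142, 0.0, 1.509]
contact_force: [-2.9, 1.6, 15.1]
opening: 0.003
```

{"name": "servo_tool", "arguments": {"rows": [[70,[0,0,-55],[0,0,0]],[70,[0,0,-55],[0,0,0]],[70,[0,40,0],[0,0,0]],[70,[0,40,0],[0,0,0]],[70,[0,0,0],[0,0,0]],[70,[0,0,32],[0,0,0]],[70,[0,0,31],[0,0,0]],[70,[0,0,0],[0,0,0]]]}}

```text
clock: 12.75
eef_pos: [517.2, -149.2, 9.2]
tcp_rot: [-3.136, -0.001, 1.509]
contact_force: [-0.9, -0.6, 0.1]
opening: 0.824
```

{"name": "servo_tool", "arguments": {"rows": [[0,[0,0,0],[0,0,0]],[0,[0,0,0],[0,0,0]],[0,[0,0,0],[0,0,0]],[0,[0,0,0],[0,0,0]]]}}

```text
clock: 13.25
eef_pos: [522.1, -150.3, 12.6]
tcp_rot: [3.138, 0.001, 1.509]
contact_force: [2.9, 0.8, 7.2]
opening: 0.24
```

{"name": "servo_tool", "arguments": {"rows": [[0,[0,0,-4],[0,0,0]],[0,[0,0,-4],[0,0,0]],[0,[0,0,-4],[0,0,0]],[0,[0,0,-2],[0,0,0]],[0,[0,0,0],[0,0,0]]]}}

```text
clock: 13.88
eef_pos: [522.0, -150.8, 26.0]
tcp_rot: [3.138, 0.001, 1.509]
contact_force: [4.1, -3.4, 0.8]
opening: 0.236
```

{"name": "servo_tool", "arguments": {"rows": [[0,[0,0,-1],[0,0,0]],[0,[0,0,-1],[0,0,0]],[0,[0,0,0],[0,0,0]]]}}

```text
clock: 14.25
eef_pos: [521.9, -150.7, 27.0]
tcp_rot: [3.138, 0.001, 1.509]
contact_force: [9.2, -5.5, -13.7]
opening: 0.239
```

{"name": "servo_tool", "arguments": {"rows": [[70,[0,0,0],[0,0,0]],[70,[0,0,0],[0,0,0]],[70,[0,0,0],[0,0,0]],[70,[0,0,0],[0,0,0]],[70,[0,0,-50],[0,0,0]],[70,[0,0,-50],[0,0,0]],[70,[0,0,-50],[0,0,0]],[70,[0,0,0],[0,0,0]]]}}

```text
clock: 15.25
eef_pos: [522.9, -150.6, 181.3]
tcp_rot: [3.134, 0.002, 1.509]
contact_force: [0.9, -0.0, -0.3]
opening: 0.821
```

Run:
```python
from h import *
I=grab_frame("side");J=grab_frame("top")
h=cv2.cvtColor(J,cv2.COLOR_BGR2HSV)
m=((h[...,0]>=20)&(h[...,0]<=28)&(h[...,1]>185)&(h[...,2]>150)).astype(np.uint8)
N,lab,st,ce=cv2.connectedComponentsWithStats(m)
for i in range(1,N):
    if st[i,4]<40: continue
    v,u=np.nonzero(lab==i);P=atz("top",np.c_[u,v],20)[:,:2];c=P.mean(0);_,S,V=np.linalg.svd(P-c);t=(P-c)@V[0]
    print(ce[i].round(1),st[i,4],c.round(1),np.ptp(t).round(),(S/np.sqrt(len(t))*3.46).round(),np.degrees(np.arctan2(V[0,1],V[0,0])).round(1))
h2=cv2.cvtColor(I,cv2.COLOR_BGR2HSV)
m=((h2[...,1]>240)&(h2[...,2]>200)&(h2[...,0]>16)&(h2[...,0]<26)).astype(np.uint8)
N,lab,st,ce=cv2.connectedComponentsWithStats(m)
for i in range(1,N):
    if 40<st[i,4]<900: print("side",ce[i].round(1),st[i,4],atz("side",ce[i],20)[0].round(1))
for k in range(1,6): print(k,[(n,round(b["conf"],2),world(n,b["centre"]).round(1)) for n in("top","side") for b in boxes_of(n,f"tube{k}_mid")])
o=np.zeros((600,800,3),np.uint8)
o[:400,:]=cv2.resize(J[180:300,140:380],(800,400),interpolation=cv2.INTER_CUBIC)
o[400:,:400]=cv2.resize(I[220:290,280:420],(400,200),interpolation=cv2.INTER_CUBIC)
o[400:,400:]=cv2.resize(J[215:285,390:530],(400,200),interpolation=cv2.INTER_CUBIC)
cv2.imwrite("pics/i.png",o)
```

```text
[504.6 114.1] 95 [ 872.4 -692.4] 142.0 [146.  14.] -178.3
[491.3 115.2] 78 [ 869.1 -647.9] 115.0 [125.  30.] -170.7
[449.2 224.9] 115 [ 518.5 -482. ] 94.0 [120.  75.] -171.4
[437.  228.6] 61 [ 508.  -442.8] 73.0 [89. 39.] -164.6
[163.2 253.5] 194 [452.9 401.4] 70.0 [66. 28.] -155.9
[217.3 272.8] 199 [391.1 236. ] 67.0 [63. 29.] 169.1
side [183.3 187.4] 87 [457.3 406.7  20. ]
side [195.4 216.6] 110 [394.5 241.5  20. ]
side [352.2 321.7] 231 [ 442.6 -379.9   20. ]
1 [('side', 0.49, array([789. , -47.7,   5.7])), ('side', 0.37, array([388.8, 225. ,  20.1]))]
2 []
3 [('top', 0.92, array([393.5, 233.7,  27.4])), ('side', 0.77, array([390.7, 221.7,  22. ]))]
4 [('top', 0.64, array([454. , 397.6,  25.9])), ('side', 0.61, array([448.5, 387.7,  18.3]))]
5 [('side', 0.63, array([ 432.6, -388.1,   26.6]))]
```

View pics/i.png

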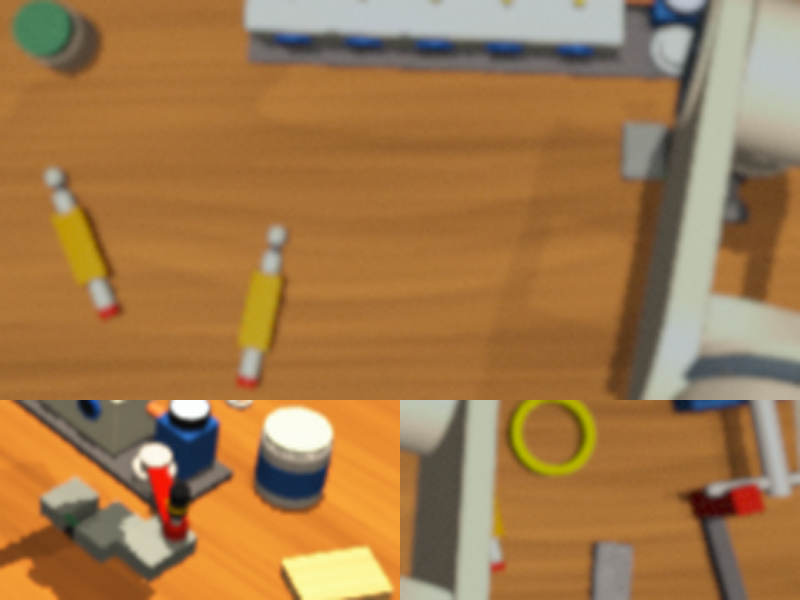

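Run:
```python
from h import *
J=cv2.imread("pics/top0.png");h=cv2.cvtColor(J,cv2.COLOR_BGR2HSV)
m=((h[...,0]>=20)&(h[...,0]<=28)&(h[...,1]>185)&(h[...,2]>150)).astype(np.uint8)
N,lab,st,ce=cv2.connectedComponentsWithStats(m)
for i in range(1,N):
    if st[i,4]<150 or ce[i][1]<235: continue
    v,u=np.nonzero(lab==i);P=atz("top",np.c_[u,v],25)[:,:2];c=P.mean(0);_,S,V=np.linalg.svd(P-c);t=(P-c)@V[0]
    print(ce[i].round(1),st[i,4],c.round(1),np.ptp(t).round(),np.degrees(np.arctan2(V[0,1],V[0,0])).round(1))
for a,b in [((352.2,321.7),None)]: print(atz("side",a,25))
# collars from top: blue strips
J=grab_frame("top")
x0,y0,x1,y1=210,185,325,200
z=cv2.resize(J[y0:y1,x0:x1],None,fx=6,fy=6,interpolation=cv2.INTER_CUBIC).astype(int)
bl=((z[...,0]-z[...,2])>35).astype(np.uint8)
N,lab,st,ce=cv2.connectedComponentsWithStats(bl)
for i in range(1,N):
    if st[i,4]>150:
        uv=(st[i,:2]+st[i,2:4]/2)/6+[x0,y0];bot=[uv[0],(st[i,1]+st[i,3])/6+y0];print(uv,st[i],atz("top",uv,64)[0].round(1),atz("top",bot,55)[0].round(1))
plan([448,-381,150],12)
```

```text
[419.4 251.8] 189 [ 438.4 -381.7] 68.0 -171.1
[163.2 253.6] 194 [452.5 400. ] 70.0 -155.8
[217.3 272.8] 200 [391.  235.1] 67.0 169.5
[[ 439.25581991 -382.22187317   25.        ]]
[227.91666667 191.58333333] [  75   30   65   19 1035] [632.5 195.9  64. ] [629.2 197.2  55. ]
[249.08333333 192.5       ] [ 202   35   65   20 1038] [628.2 132.4  64. ] [624.5 133.2  55. ]
[270.16666667 193.33333333] [ 329   40   64   20 1071] [624.   69.1  64. ] [620.4  69.5  55. ]
[291.25       194.16666667] [ 455   45   65   20 1063] [620.    5.9  64. ] [616.3   5.9  55. ]
[312.66666667 194.91666667] [ 584   49   64   21 1103] [616.1 -58.3  64. ] [612.1 -58.8  55. ]
at [ 520.2 -149.9  176.9] [-180.    -0.    86.4] n 8
[[-29.4, -7.2, 3.4], [-0.0, 0.0, 9.31]]
[[-30.2, -2.4, 3.4], [-0.0, 0.0, 9.31]]
[[-30.2, 2.5, 3.4], [-0.0, 0.0, 9.31]]
[[-29.4, 7.4, 3.4], [-0.0, 0.0, 9.31]]
[[-27.8, 12.0, 3.4], [-0.0, 0.0, 9.31]]
[[-25.5, 16.4, 3.4], [-0.0, 0.0, 9.31]]
[[-22.5, 20.3, 3.4], [-0.0, 0.0, 9.31]]
[[-18.9, 23.6, 3.4], [-0.0, 0.0, 9.31]]
```

Run:
```python
from h import *
plan([439,-382,80],8.9)
```

```text
at [ 520.2 -149.9  176.9] [-180.    -0.    86.4] n 8
[[-29.6, -8.3, 12.1], [-0.0, 0.0, 9.69]]
[[-30.6, -3.2, 12.1], [-0.0, 0.0, 9.69]]
[[-30.7, 2.0, 12.1], [-0.0, 0.0, 9.69]]
[[-29.9, 7.1, 12.1], [-0.0, 0.0, 9.69]]
[[-28.3, 12.0, 12.1], [-0.0, 0.0, 9.69]]
[[-25.9, 16.6, 12.1], [-0.0, 0.0, 9.69]]
[[-22.7, 20.7, 12.1], [-0.0, 0.0, 9.69]]
[[-18.9, 24.3, 12.1], [-0.0, 0.0, 9.69]]
```

{"name": "servo_tool", "arguments": {"rows": [[70,[-30,-8,12],[0,0,9.7]],[70,[-31,-3,12],[0,0,9.7]],[70,[-31,2,12],[0,0,9.7]],[70,[-30,7,12],[0,0,9.7]],[70,[-28,12,12],[0,0,9.7]],[70,[-26,17,12],[0,0,9.7]],[70,[-23,21,12],[0,0,9.7]],[70,[-19,24,12],[0,0,9.7]]]}}

```text
clock: 16.9
eef_pos: [438.8, -384.6, 80.8]
tcp_rot: [3.141, -0.0, 0.149]
contact_force: [-0.4, 0.1, -0.1]
opening: 0.822
```

{"name": "servo_tool", "arguments": {"rows": [[70,[0,0,0],[0,0,0]],[70,[0,0,0],[0,0,0]]]}}

```text
clock: 17.15
eef_pos: [439.2, -383.2, 81.3]
tcp_rot: [-3.141, -0.0, 0.156]
contact_force: [0.2, 0.7, -0.1]
opening: 0.82
```

Run:
```python
from h import *
I=grab_frame("side")
h2=cv2.cvtColor(I,cv2.COLOR_BGR2HSV)
m=((h2[...,1]>240)&(h2[...,2]>200)&(h2[...,0]>16)&(h2[...,0]<26)).astype(np.uint8)
N,lab,st,ce=cv2.connectedComponentsWithStats(m)
for i in range(1,N):
    if 40<st[i,4]<900: print("side",ce[i].round(1),st[i,4],atz("side",ce[i],20)[0].round(1))
plan([439,-382,-33],8.9)
```

```text
side [183.2 187.4] 86 [457.2 406.9  20. ]
side [195.5 216.5] 108 [395.  241.6  20. ]
at [ 439.4 -383.    81.4] [-180.   -0.    9.] n 3
[[-0.1, -0.3, 38.1], [-0.0, -0.0, 0.02]]
[[-0.1, -0.3, 38.1], [-0.0, -0.0, 0.02]]
[[-0.1, -0.3, 38.1], [-0.0, -0.0, 0.02]]
```

{"name": "servo_tool", "arguments": {"rows": [[70,[0,0,38],[0,0,0]],[70,[0,0,38],[0,0,0]],[70,[0,0,37],[0,0,0]],[70,[0,0,0],[0,0,0]],[10,[0,0,0],[0,0,0]],[10,[0,0,0],[0,0,0]],[10,[0,0,0],[0,0,0]],[10,[0,0,0],[0,0,0]]], "force": 70}}

```text
clock: 18.2
eef_pos: [440.3, -384.4, -29.8]
tcp_rot: [3.139, -0.002, 0.154]
contact_force: [-0.1, 1.4, 8.5]
opening: 0.311
```

{"name": "servo_tool", "arguments": {"rows": [[10,[0,0,0],[0,0,0]]]}}

```text
clock: 18.32
eef_pos: [440.3, -384.4, -29.8]
tcp_rot: [3.139, -0.002, 0.154]
contact_force: [-0.3, 1.5, 7.4]
opening: 0.311
```

{"name": "servo_tool", "arguments": {"rows": [[10,[0,0,-35],[0,0,0]],[10,[0,0,-35],[0,0,0]],[10,[0,0,-35],[0,0,0]],[10,[0,0,0],[0,0,0]],[10,[0,0,0],[0,0,0]]]}}

```text
clock: 18.95
eef_pos: [438.8, -383.4, 73.2]
tcp_rot: [3.141, -0.0, 0.154]
contact_force: [0.1, 1.1, -1.0]
opening: 0.319
```

Run:
```python
from h import *
plan([505,-53.5,75],-3.6)
```

```text
at [ 438.8 -383.4   73.2] [180.   -0.    8.8] n 7
[[16.6, -45.1, -0.3], [0.0, -0.0, 1.78]]
[[15.2, -45.6, -0.3], [0.0, -0.0, 1.78]]
[[13.8, -46.1, -0.3], [0.0, -0.0, 1.78]]
[[12.3, -46.5, -0.3], [0.0, -0.0, 1.78]]
[[10.9, -46.8, -0.3], [0.0, -0.0, 1.78]]
[[9.4, -47.1, -0.3], [0.0, -0.0, 1.78]]
[[7.9, -47.4, -0.3], [0.0, -0.0, 1.78]]
```

{"name": "servo_tool", "arguments": {"rows": [[10,[17,-45,0],[0,0,1.8]],[10,[15,-46,0],[0,0,1.8]],[10,[14,-46,0],[0,0,1.8]],[10,[12,-47,0],[0,0,1.8]],[10,[11,-47,0],[0,0,1.8]],[10,[9,-47,0],[0,0,1.8]],[10,[8,-47,0],[0,0,1.8]],[10,[0,0,0],[0,0,0]]]}}

```text
clock: 19.95
eef_pos: [504.9, -50.6, 72.0]
tcp_rot: [-3.141, 0.002, -0.062]
contact_force: [-0.4, -0.6, -0.9]
opening: 0.314
```

{"name": "servo_tool", "arguments": {"rows": [[10,[0,0,32],[0,0,0]],[10,[0,0,32],[0,0,0]],[10,[0,0,0],[0,0,0]],[10,[0,0,0],[0,0,0]]]}}

```text
clock: 20.45
eef_pos: [505.5, -53.8, 9.5]
tcp_rot: [3.142, 0.0, -0.066]
contact_force: [0.3, 0.3, -0.4]
opening: 0.314
```

Run:
```python
from h import *
s=sense();print(s["eef_pos"],np.degrees(s["tcp_rot"]),s["opening"],s["contact_force"])
I=grab_frame("side");J=grab_frame("top")
x=np.array([.998,-.063,0]);p=s["eef_pos"].copy();p[2]=55
print("nose pred side",(proj("side",p+77*x)-[255,175])*6,"top",(proj("top",p+77*x)-[265,170])*6)
print("faces",(proj("side",[614.5,-60,55])-[255,175])*6,(proj("top",[614.5,-60,55])-[265,170])*6)
o=np.zeros((600,800,3),np.uint8)
o[:600,:420]=cv2.resize(I[175:275,255:325],(420,600),interpolation=cv2.INTER_CUBIC)
o[:480,420:]=cv2.resize(J[170:250,265:328],(380,480),interpolation=cv2.INTER_CUBIC)
cv2.imwrite("pics/j.png",o)
```

```text
[505.50290407 -53.82094819   9.45656648] [ 1.79996090e+02  2.35781659e-02 -3.78522743e+00] 0.31355070668303764 [ 0.32606224  0.29013129 -0.39010328]
nose pred side [[282.54277433 310.5318572 ]] top [[287.78871959 218.62041447]]
faces [[328.87995284 284.44509112]] [[288.27484549 155.24944266]]
```

View pics/j.png

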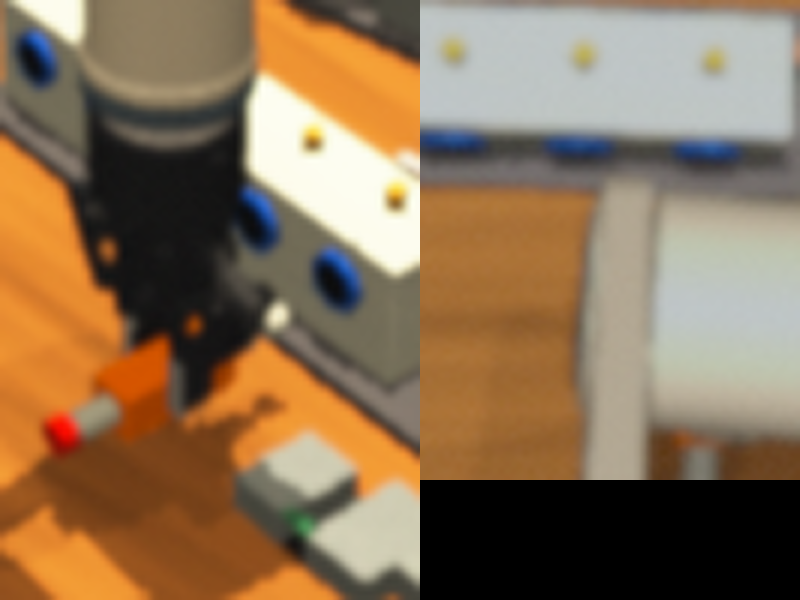

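Run:
```python
from h import *
x=np.array([.998,-.063,0]);p=np.array([505.5,-53.8,55.])
print("tail top",(proj("top",p-np.outer([60,70],x))-[265,170])*6+[420,0])
print("cap side",(proj("side",p-np.outer([67,70],x))-[255,175])*6)
for dz in(-3,-2,0): print((proj("side",p+75*x+[0,0,dz])-[255,175])*6,(proj("side",p+72*x+[0,0,dz])-[255,175])*6)
print("grip bottom corner")
J=grab_frame("top");z=cv2.resize(J[238:252,300:325],None,fx=6,fy=6,interpolation=cv2.INTER_CUBIC)
# tail grey columns: low saturation between
h=cv2.cvtColor(z,cv2.COLOR_BGR2HSV)
for r in (50,60,70,78): print(r/6+238,[(round(300+c/6,1),int(h[r,c,1])) for c in range(30,110,6)])
```

```text
tail top [[699.53689563 492.96016931]
 [698.92319437 513.27509355]]
cap side [[ 57.22353732 431.72977795]
 [ 52.2728923  434.39441168]]
[[279.37035707 316.64740919]] [[274.90928298 319.05158976]]
[[279.42584889 315.13747008]] [[274.96290037 317.54109564]]
[[279.53698295 312.11367966]] [[275.07028061 314.51619001]]
grip bottom corner
246.33333333333334 [(305.0, 176), (306.0, 180), (307.0, 165), (308.0, 130), (309.0, 83), (310.0, 46), (311.0, 35), (312.0, 33), (313.0, 40), (314.0, 78), (315.0, 133), (316.0, 168), (317.0, 184), (318.0, 171)]
248.0 [(305.0, 184), (306.0, 177), (307.0, 161), (308.0, 113), (309.0, 56), (310.0, 37), (311.0, 33), (312.0, 29), (313.0, 37), (314.0, 70), (315.0, 123), (316.0, 171), (317.0, 175), (318.0, 181)]
249.66666666666666 [(305.0, 175), (306.0, 179), (307.0, 161), (308.0, 108), (309.0, 58), (310.0, 35), (311.0, 29), (312.0, 29), (313.0, 36), (314.0, 75), (315.0, 140), (316.0, 180), (317.0, 186), (318.0, 184)]
251.0 [(305.0, 156), (306.0, 153), (307.0, 139), (308.0, 100), (309.0, 62), (310.0, 39), (311.0, 34), (312.0, 38), (313.0, 44), (314.0, 74), (315.0, 131), (316.0, 158), (317.0, 167), (318.0, 165)]
```

{"name": "servo_tool", "arguments": {"rows": [[10,[0,-2,-2],[0,0,0]],[10,[0,0,0],[0,0,0]],[10,[12,0,0],[0,0,0]],[10,[12,0,0],[0,0,0]],[10,[10,0,0],[0,0,0]],[10,[8,0,0],[0,0,0]],[10,[0,0,0],[0,0,0]]]}}

```text
clock: 21.48
eef_pos: [548.1, -54.1, 11.0]
tcp_rot: [3.142, -0.0, -0.066]
contact_force: [-0.4, 0.0, -1.1]
opening: 0.313
```

{"name": "servo_tool", "arguments": {"rows": [[10,[5,0,0],[0,0,0]],[10,[5,0,0],[0,0,0]],[10,[4,0,0],[0,0,0]],[10,[0,0,0],[0,0,0]]]}}

```text
clock: 21.98
eef_pos: [562.1, -55.2, 11.3]
tcp_rot: [3.141, -0.001, -0.066]
contact_force: [0.5, -3.2, -1.8]
opening: 0.31
```

{"name": "servo_tool", "arguments": {"rows": [[10,[4,1,0],[0,0,0]],[10,[4,0,0],[0,0,0]],[10,[4,0,0],[0,0,0]],[10,[0,0,0],[0,0,0]]]}}

```text
clock: 22.48
eef_pos: [573.6, -56.5, 11.1]
tcp_rot: [-3.141, 0.0, -0.065]
contact_force: [-1.5, 1.4, -0.4]
opening: 0.308
```

{"name": "servo_tool", "arguments": {"rows": [[10,[3,0,0],[0,0,0]],[10,[3,0,0],[0,0,0]],[10,[0,0,0],[0,0,0]]]}}

```text
clock: 22.85
eef_pos: [580.8, -57.3, 11.5]
tcp_rot: [3.142, -0.002, -0.066]
contact_force: [0.1, -0.5, -1.5]
opening: 0.313
```

{"name": "servo_tool", "arguments": {"rows": [[10,[2,0,0],[0,0,0]],[10,[2,0,0],[0,0,0]],[10,[0,0,0],[0,0,0]]]}}

```text
clock: 23.22
eef_pos: [582.0, -57.3, 10.9]
tcp_rot: [-3.142, 0.003, -0.066]
contact_force: [-6.3, -0.2, 2.0]
opening: 0.311
```

{"name": "servo_tool", "arguments": {"rows": [[10,[2,0,0],[0,0,0]],[10,[0,0,0],[0,0,0]],[10,[0,0,0],[0,0,0]]]}}

```text
clock: 23.6
eef_pos: [581.9, -57.3, 10.6]
tcp_rot: [-3.141, 0.006, -0.066]
contact_force: [-11.3, 0.9, 5.8]
opening: 0.315
```

{"name": "servo_tool", "arguments": {"rows": [[10,[4,0,0],[0,0,0]],[10,[0,0,0],[0,0,0]],[10,[0,0,0],[0,0,0]]]}}

```text
clock: 23.98
eef_pos: [581.6, -57.2, 10.1]
tcp_rot: [-3.141, 0.014, -0.066]
contact_force: [-25.1, 1.7, 16.8]
opening: 0.312
```

{"name": "servo_tool", "arguments": {"rows": [[10,[-6,0,0],[0,0,0]],[10,[-3,0,0],[0,0,0]],[10,[-3,0,0],[0,0,0]],[10,[0,0,0],[0,0,0]]]}}

```text
clock: 24.48
eef_pos: [580.2, -57.3, 12.0]
tcp_rot: [3.141, -0.005, -0.066]
contact_force: [4.1, 0.1, -1.9]
opening: 0.314
```

{"name": "servo_tool", "arguments": {"rows": [[10,[4,0,0],[0,0,0]],[10,[0,0,0],[0,0,0]],[50,[0,0,0],[0,0,0]],[50,[0,0,0],[0,0,0]],[50,[0,0,0],[0,0,0]],[50,[0,0,-50],[0,0,0]],[50,[0,0,-50],[0,0,0]],[50,[0,0,0],[0,0,0]]]}}

```text
clock: 25.48
eef_pos: [584.4, -57.6, 115.3]
tcp_rot: [3.141, -0.007, -0.066]
contact_force: [-0.3, -0.7, 0.0]
opening: 0.586
```

```bash
cat > seg.py <<'E'
from h import *
def top():
    J=grab_frame("top");h=cv2.cvtColor(J,cv2.COLOR_BGR2HSV)
    m=((h[...,0]>=20)&(h[...,0]<=28)&(h[...,1]>185)&(h[...,2]>150)).astype(np.uint8)
    N,lab,st,ce=cv2.connectedComponentsWithStats(m)
    for i in range(1,N):
        if st[i,4]<60 or ce[i][0]>430: continue
        v,u=np.nonzero(lab==i);P=atz("top",np.c_[u,v],25)[:,:2];c=P.mean(0);_,S,V=np.linalg.svd(P-c);t=(P-c)@V[0]
        print("top",ce[i].round(1),st[i,4],c.round(1),np.ptp(t).round(),np.degrees(np.arctan2(V[0,1],V[0,0])).round(1))
    return J
E
python3 - <<'E'
from seg import *
J=top()
plan([391,235,90],169.3)
E
```

```text
top [163.1 253.5] 192 [453.  400.2] 69.0 -156.6
top [217.3 272.8] 198 [391.2 235.1] 67.0 169.1
at [582.8 -57.4 113.1] [180.   -0.2  -3.8] n 18
[[-11.7, -15.5, 1.2], [0.02, -0.0, -9.61]]
[[-8.9, -17.2, 1.2], [0.02, -0.0, -9.61]]
[[-5.9, -18.5, 1.2], [0.02, -0.0, -9.61]]
[[-2.8, -19.2, 1.3], [0.02, -0.0, -9.61]]
[[0.5, -19.4, 1.3], [0.02, -0.0, -9.61]]
[[3.7, -19.1, 1.3], [0.02, -0.0, -9.61]]
[[6.9, -18.2, 1.3], [0.02, -0.0, -9.61]]
[[9.8, -16.8, 1.3], [0.02, -0.0, -9.61]]
[[12.5, -14.9, 1.3], [0.02, -0.0, -9.61]]
[[14.8, -12.6, 1.3], [0.02, -0.0, -9.61]]
[[16.7, -10.0, 1.3], [0.02, -0.0, -9.61]]
[[18.1, -7.0, 1.3], [0.02, -0.0, -9.61]]
[[19.0, -3.9, 1.3], [0.02, -0.0, -9.61]]
[[19.4, -0.7, 1.3], [0.02, -0.0, -9.61]]
[[19.3, 2.6, 1.3], [0.02, -0.0, -9.61]]
[[18.6, 5.7, 1.3], [0.02, -0.0, -9.61]]
[[17.3, 8.8, 1.3], [0.02, -0.0, -9.61]]
[[15.6, 11.5, 1.3], [0.02, -0.0, -9.61]]
```

Run:
```python
from h import *
plan([391,235,90],-10.8)
```

```text
at [582.8 -57.4 113.1] [180.   -0.2  -3.8] n 8
[[-26.3, -34.9, 2.8], [-0.0, -0.03, 0.88]]
[[-26.9, -34.5, 2.8], [-0.0, -0.03, 0.88]]
[[-27.4, -34.1, 2.8], [-0.0, -0.03, 0.88]]
[[-27.9, -33.6, 2.8], [-0.0, -0.03, 0.88]]
[[-28.4, -33.2, 2.8], [-0.0, -0.03, 0.88]]
[[-28.9, -32.8, 2.8], [-0.0, -0.03, 0.88]]
[[-29.4, -32.3, 2.9], [-0.0, -0.03, 0.88]]
[[-29.9, -31.9, 2.9], [-0.0, -0.03, 0.88]]
```

{"name": "servo_tool", "arguments": {"rows": [[70,[-26,-35,3],[0,0,0.9]],[70,[-27,-34,3],[0,0,0.9]],[70,[-27,-34,3],[0,0,0.9]],[70,[-28,-34,3],[0,0,0.9]],[70,[-28,-33,3],[0,0,0.9]],[70,[-29,-33,3],[0,0,0.9]],[70,[-29,-32,3],[0,0,0.9]],[70,[-30,-32,3],[0,0,0.9]]]}}

```text
clock: 26.52
eef_pos: [389.3, 235.4, 85.9]
tcp_rot: [3.14, 0.001, -0.192]
contact_force: [2.0, 0.2, -0.1]
opening: 0.821
```

{"name": "servo_tool", "arguments": {"rows": [[70,[0,0,0],[0,0,0]],[70,[0,0,0],[0,0,0]],[70,[0,0,0],[0,0,0]]]}}

```text
clock: 26.9
eef_pos: [391.4, 234.0, 86.9]
tcp_rot: [3.141, 0.0, -0.192]
contact_force: [-0.6, -0.0, 0.0]
opening: 0.818
```

Run:
```python
from seg import *
I=grab_frame("side");J=top()
h2=cv2.cvtColor(I,cv2.COLOR_BGR2HSV)
m=((h2[...,1]>240)&(h2[...,2]>200)&(h2[...,0]>16)&(h2[...,0]<26)).astype(np.uint8)
N,lab,st,ce=cv2.connectedComponentsWithStats(m)
for i in range(1,N):
    if 40<st[i,4]<900: print("side",ce[i].round(1),st[i,4],atz("side",ce[i],20)[0].round(1))
h=cv2.cvtColor(J,cv2.COLOR_BGR2HSV)
print("port5 home grip",proj("top",[579.6,-57,60]))
plan([391,235,-32],-10.8)
o=np.zeros((400,800,3),np.uint8)
o[:,:400]=cv2.resize(J[175:225,295:345],(400,400),interpolation=cv2.INTER_CUBIC)
o[:,400:]=cv2.resize(I[190:270,280:360],(400,400),interpolation=cv2.INTER_CUBIC)
cv2.imwrite("pics/k.png",o)
```

```text
top [311.5 207.9] 199 [581.5 -56.2] 68.0 178.3
top [162.8 252.9] 187 [454.7 401.1] 65.0 -157.5
side [182.4 188.5] 71 [451.3 403.2  20. ]
side [300.6 225.1] 132 [614.8 -20.5  20. ]
port5 home grip [[312.54977047 207.15260369]]
at [391.5 234.1  87.1] [180.   0. -11.] n 3
[[-0.2, -0.3, 39.7], [0.0, 0.0, -0.08]]
[[-0.2, -0.3, 39.7], [0.0, 0.0, -0.08]]
[[-0.2, -0.3, 39.7], [0.0, 0.0, -0.08]]
```

View pics/k.png

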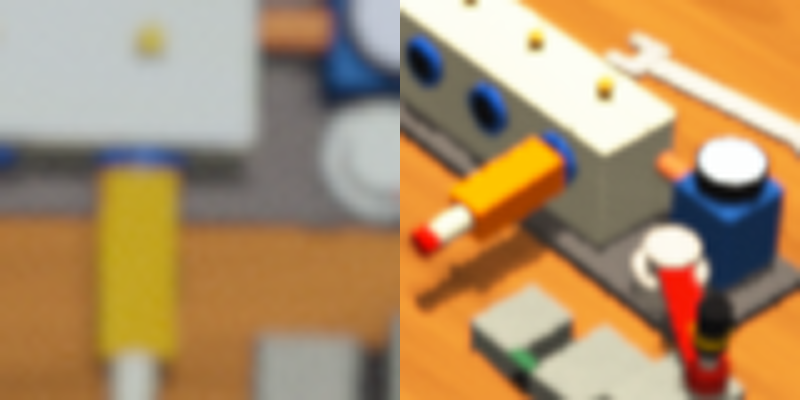

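{"name": "servo_tool", "arguments": {"rows": [[70,[0,0,40],[0,0,0]],[70,[0,0,40],[0,0,0]],[70,[0,0,38],[0,0,0]],[70,[0,0,0],[0,0,0]],[10,[0,0,0],[0,0,0]],[10,[0,0,0],[0,0,0]],[10,[0,0,0],[0,0,0]],[10,[0,0,0],[0,0,0]]], "force": 70}}

```text
clock: 28.0
eef_pos: [392.1, 235.4, -29.2]
tcp_rot: [-3.14, -0.002, -0.191]
contact_force: [0.0, -2.4, 10.3]
opening: 0.31
```

{"name": "servo_tool", "arguments": {"rows": [[10,[0,0,0],[0,0,0]],[10,[0,0,-25],[0,0,0]],[10,[0,0,-25],[0,0,0]],[10,[0,0,0],[0,0,0]]]}}

```text
clock: 28.5
eef_pos: [392.7, 236.0, 21.4]
tcp_rot: [-3.138, -0.004, -0.191]
contact_force: [-0.1, -0.0, -1.6]
opening: 0.309
```

Run:
```python
from h import *
y=69.3+.063*(624-512); plan([512,y,15],-3.7)
```

```text
at [392.7 236.   21.4] [-179.8   -0.2  -11. ] n 4
[[36.9, 33.5, 1.6], [-0.04, -0.06, -1.81]]
[[35.8, 34.7, 1.6], [-0.04, -0.06, -1.81]]
[[34.7, 35.8, 1.6], [-0.04, -0.06, -1.81]]
[[33.5, 36.9, 1.6], [-0.04, -0.06, -1.81]]
```

{"name": "servo_tool", "arguments": {"rows": [[10,[37,34,0],[0,0,-1.8]],[10,[36,35,0],[0,0,-1.8]],[10,[35,36,0],[0,0,-1.8]],[10,[33,37,0],[0,0,-1.8]],[10,[0,0,0],[0,0,0]],[10,[0,0,0],[0,0,0]],[10,[0,0,0],[0,0,0]]]}}

```text
clock: 29.38
eef_pos: [509.2, 74.7, 18.9]
tcp_rot: [3.142, 0.001, -0.065]
contact_force: [0.2, -0.8, -0.7]
opening: 0.314
```

Run:
```python
from h import *
plan([525,70.4+.063*65,11.5],-3.7,n=1)
s=sense();print(s["contact_force"],s["opening"])
J=grab_frame("top");z=cv2.resize(J[225:262,255:300],None,fx=6,fy=6,interpolation=cv2.INTER_CUBIC)
h=cv2.cvtColor(z,cv2.COLOR_BGR2HSV)
p=s["eef_pos"].copy();p[2]=55;x=np.array([.998,-.063,0])
print("pred tail",proj("top",p-np.outer([40,50,60],x)))
for r in range(60,215,24): print(round(r/6+225,1),[(round(255+c/6,1),int(h[r,c,1])) for c in range(48,140,6)])
```

```text
at [509.2  74.7  18.9] [ 1.8e+02  1.0e-01 -3.7e+00] n 1
[[15.8, -0.8, 7.4], [0.01, 0.06, -0.01]]
[ 0.16377516 -0.79430831 -0.67573972] 0.314385629793482
pred tail [[268.59275038 245.25401549]
 [268.44800556 248.62791199]
 [268.30305969 252.00829626]]
235.0 [(263.0, 41), (264.0, 42), (265.0, 42), (266.0, 44), (267.0, 42), (268.0, 42), (269.0, 44), (270.0, 44), (271.0, 45), (272.0, 44), (273.0, 44), (274.0, 44), (275.0, 46), (276.0, 45), (277.0, 46), (278.0, 45)]
239.0 [(263.0, 47), (264.0, 46), (265.0, 45), (266.0, 48), (267.0, 50), (268.0, 49), (269.0, 48), (270.0, 49), (271.0, 50), (272.0, 50), (273.0, 49), (274.0, 49), (275.0, 49), (276.0, 53), (277.0, 59), (278.0, 60)]
243.0 [(263.0, 83), (264.0, 75), (265.0, 67), (266.0, 61), (267.0, 60), (268.0, 68), (269.0, 83), (270.0, 108), (271.0, 134), (272.0, 152), (273.0, 171), (274.0, 175), (275.0, 175), (276.0, 177), (277.0, 177), (278.0, 177)]
247.0 [(263.0, 174), (264.0, 157), (265.0, 101), (266.0, 47), (267.0, 30), (268.0, 29), (269.0, 30), (270.0, 41), (271.0, 92), (272.0, 153), (273.0, 177), (274.0, 178), (275.0, 172), (276.0, 174), (277.0, 172), (278.0, 174)]
251.0 [(263.0, 178), (264.0, 153), (265.0, 98), (266.0, 51), (267.0, 38), (268.0, 34), (269.0, 35), (270.0, 49), (271.0, 98), (272.0, 155), (273.0, 171), (274.0, 175), (275.0, 181), (276.0, 179), (277.0, 174), (278.0, 169)]
255.0 [(263.0, 112), (264.0, 104), (265.0, 107), (266.0, 110), (267.0, 106), (268.0, 98), (269.0, 84), (270.0, 69), (271.0, 61), (272.0, 58), (273.0, 57), (274.0, 54), (275.0, 49), (276.0, 48), (277.0, 47), (278.0, 47)]
259.0 [(263.0, 47), (264.0, 46), (265.0, 44), (266.0, 40), (267.0, 42), (268.0, 42), (269.0, 42), (270.0, 43), (271.0, 42), (272.0, 42), (273.0, 40), (274.0, 42), (275.0, 41), (276.0, 43), (277.0, 42), (278.0, 43)]
```

Tail is at 268.0–268.1, as predicted; the tube is aligned in the grip. Inserting.

{"name": "servo_tool", "arguments": {"rows": [[10,[8,-1,7],[0,0,0]],[10,[8,0,0],[0,0,0]],[10,[0,0,0],[0,0,0]],[10,[10,0,0],[0,0,0]],[10,[10,0,0],[0,0,0]],[10,[8,0,0],[0,0,0]],[10,[0,0,0],[0,0,0]]]}}

```text
clock: 30.3
eef_pos: [555.1, 72.0, 12.2]
tcp_rot: [-3.142, -0.001, -0.066]
contact_force: [-0.5, -0.2, -0.8]
opening: 0.314
```

{"name": "servo_tool", "arguments": {"rows": [[10,[5,0,0],[0,0,0]],[10,[5,0,0],[0,0,0]],[10,[5,0,0],[0,0,0]],[10,[0,0,0],[0,0,0]]]}}

```text
clock: 30.8
eef_pos: [569.7, 71.2, 12.2]
tcp_rot: [-3.142, -0.0, -0.066]
contact_force: [0.5, 0.3, -0.7]
opening: 0.306
```

{"name": "servo_tool", "arguments": {"rows": [[10,[4,0,1],[0,0,0]],[10,[4,0,0],[0,0,0]],[10,[4,0,0],[0,0,0]],[10,[3,0,0],[0,0,0]],[10,[0,0,0],[0,0,0]]]}}

```text
clock: 31.42
eef_pos: [583.7, 70.2, 11.0]
tcp_rot: [3.141, 0.001, -0.066]
contact_force: [-3.4, 0.3, 0.0]
opening: 0.312
```

{"name": "servo_tool", "arguments": {"rows": [[10,[3,0,0],[0,0,0]],[10,[3,0,0],[0,0,0]],[10,[3,0,0],[0,0,0]],[10,[0,0,0],[0,0,0]]]}}

```text
clock: 31.92
eef_pos: [589.6, 69.7, 10.8]
tcp_rot: [3.141, 0.007, -0.066]
contact_force: [-16.9, 2.6, 11.3]
opening: 0.316
```

{"name": "servo_tool", "arguments": {"rows": [[10,[3,0,0],[0,0,0]],[10,[0,0,0],[0,0,0]]]}}

```text
clock: 32.17
eef_pos: [589.4, 69.7, 10.8]
tcp_rot: [3.141, 0.013, -0.066]
contact_force: [-27.5, 4.8, 21.1]
opening: 0.316
```

{"name": "servo_tool", "arguments": {"rows": [[10,[-5,0,0],[0,0,0]],[10,[-4,0,0],[0,0,0]],[10,[-3,0,0],[0,0,0]],[10,[0,0,0],[0,0,0]]]}}

```text
clock: 32.67
eef_pos: [587.9, 70.2, 12.1]
tcp_rot: [-3.141, -0.007, -0.066]
contact_force: [6.6, -0.4, -2.6]
opening: 0.312
```

{"name": "servo_tool", "arguments": {"rows": [[10,[5,0,0],[0,0,0]],[10,[0,0,0],[0,0,0]],[50,[0,0,0],[0,0,0]],[50,[0,0,0],[0,0,0]],[50,[0,0,0],[0,0,0]],[50,[0,0,-50],[0,0,0]],[50,[0,0,-50],[0,0,0]],[50,[0,0,0],[0,0,0]]]}}

```text
clock: 33.67
eef_pos: [592.2, 70.2, 115.4]
tcp_rot: [-3.14, -0.007, -0.066]
contact_force: [0.4, -0.4, -0.6]
opening: 0.588
```

Run:
```python
from seg import *
top(); plan([454,400.5,90],23.5)
```

```text
top [311.5 207.8] 204 [581.9 -56.3] 68.0 178.9
top [163.2 253.6] 193 [452.6 400.1] 69.0 -156.2
at [590.5  70.  113.1] [-180.    -0.2   -3.8] n 8
[[-19.7, -40.1, 2.8], [0.0, -0.03, -3.41]]
[[-17.3, -41.2, 2.9], [0.0, -0.03, -3.41]]
[[-14.8, -42.2, 2.9], [0.0, -0.03, -3.41]]
[[-12.3, -43.0, 2.9], [0.0, -0.03, -3.41]]
[[-9.7, -43.6, 2.9], [0.0, -0.03, -3.41]]
[[-7.1, -44.1, 2.9], [0.0, -0.03, -3.41]]
[[-4.5, -44.5, 2.9], [0.0, -0.03, -3.41]]
[[-1.8, -44.7, 2.9], [0.0, -0.03, -3.41]]
```

{"name": "servo_tool", "arguments": {"rows": [[70,[-20,-40,3],[0,0,-3.4]],[70,[-17,-41,3],[0,0,-3.4]],[70,[-15,-42,3],[0,0,-3.4]],[70,[-13,-43,3],[0,0,-3.4]],[70,[-10,-44,3],[0,0,-3.4]],[70,[-7,-44,3],[0,0,-3.4]],[70,[-5,-44,3],[0,0,-3.4]],[70,[-2,-45,3],[0,0,-3.4]]]}}

```text
clock: 34.72
eef_pos: [449.6, 400.3, 85.5]
tcp_rot: [3.141, 0.002, 0.411]
contact_force: [0.4, -0.2, 0.1]
opening: 0.819
```

{"name": "servo_tool", "arguments": {"rows": [[70,[0,0,0],[0,0,0]],[70,[0,0,0],[0,0,0]],[70,[0,0,0],[0,0,0]]]}}

```text
clock: 35.1
eef_pos: [451.4, 398.5, 86.7]
tcp_rot: [3.141, 0.001, 0.408]
contact_force: [0.2, -0.2, -0.8]
opening: 0.819
```

Run:
```python
from seg import *
top();I=grab_frame("side")
h2=cv2.cvtColor(I,cv2.COLOR_BGR2HSV)
m=((h2[...,1]>240)&(h2[...,2]>200)&(h2[...,0]>16)&(h2[...,0]<26)).astype(np.uint8)
N,lab,st,ce=cv2.connectedComponentsWithStats(m)
for i in range(1,N):
    if 20<st[i,4]<900: print("side",ce[i].round(1),st[i,4],atz("side",ce[i],20)[0].round(1))
plan([453,400,-32],23.8)
```

```text
top [269.5 206. ] 195 [590.7  73.2] 70.0 173.5
top [311.5 207.9] 199 [581.5 -56.3] 68.0 178.1
side [186.7 183.5] 21 [479.7 418.9  20. ]
side [274.4 205.4] 112 [623.  112.1  20. ]
side [300.6 225.1] 132 [614.8 -20.5  20. ]
at [451.6 398.7  87. ] [180.    0.   23.4] n 3
[[0.6, -0.2, 39.7], [0.0, 0.01, -0.15]]
[[0.6, -0.2, 39.7], [0.0, 0.01, -0.15]]
[[0.6, -0.2, 39.7], [0.0, 0.01, -0.15]]
```

{"name": "servo_tool", "arguments": {"rows": [[70,[1,0,40],[0,0,0]],[70,[1,0,40],[0,0,0]],[70,[0,0,38],[0,0,0]],[70,[0,0,0],[0,0,0]],[10,[0,0,0],[0,0,0]],[10,[0,0,0],[0,0,0]],[10,[0,0,0],[0,0,0]],[10,[0,0,0],[0,0,0]]], "force": 70}}

```text
clock: 36.2
eef_pos: [454.3, 401.5, -28.7]
tcp_rot: [-3.141, -0.003, 0.409]
contact_force: [1.3, -1.2, 7.1]
opening: 0.313
```

{"name": "servo_tool", "arguments": {"rows": [[10,[0,0,0],[0,0,0]],[10,[0,0,-25],[0,0,0]],[10,[0,0,-25],[0,0,0]],[10,[0,0,0],[0,0,0]]]}}

```text
clock: 36.7
eef_pos: [454.6, 402.0, 21.9]
tcp_rot: [-3.14, -0.005, 0.409]
contact_force: [-1.2, 0.8, -0.4]
opening: 0.31
```

Run:
```python
from h import *
# port1 home TCP = port3 (589.6,69.9)+128*(.0633,.998)
plan([515,197.6+.063*(597.8-515),18],-3.7)
```

```text
at [454.6 402.   21.9] [-179.9   -0.3   23.4] n 5
[[-4.8, 41.4, 0.7], [-0.03, -0.05, 5.43]]
[[-0.8, 41.6, 0.7], [-0.03, -0.05, 5.43]]
[[3.1, 41.5, 0.7], [-0.03, -0.05, 5.43]]
[[7.0, 41.0, 0.7], [-0.03, -0.05, 5.43]]
[[10.9, 40.2, 0.8], [-0.03, -0.05, 5.43]]
```

{"name": "servo_tool", "arguments": {"rows": [[10,[-5,41,0],[0,0,5.4]],[10,[-1,42,0],[0,0,5.4]],[10,[3,42,0],[0,0,5.4]],[10,[7,41,0],[0,0,5.4]],[10,[11,40,0],[0,0,5.5]],[10,[0,0,0],[0,0,0]],[10,[0,0,0],[0,0,0]],[10,[0,0,0],[0,0,0]]]}}

```text
clock: 37.7
eef_pos: [512.9, 201.9, 19.0]
tcp_rot: [-3.141, 0.0, -0.062]
contact_force: [0.4, 0.3, -1.5]
opening: 0.312
```

Run:
```python
from h import *
plan([532,197.6+.063*(597.8-532),11.5],-3.7,n=1)
s=sense();print(s["contact_force"],s["opening"])
J=grab_frame("top");z=cv2.resize(J[225:262,205:255],None,fx=6,fy=6,interpolation=cv2.INTER_CUBIC)
h=cv2.cvtColor(z,cv2.COLOR_BGR2HSV)
p=s["eef_pos"].copy();p[2]=60;x=np.array([.998,-.063,0])
print("pred tail",proj("top",p-np.outer([-30,0,40,50,60],x)))
for r in range(24,160,20): print(round(r/6+225,1),[(round(205+c/6,1),int(h[r,c,1])) for c in range(90,180,6)])
```

```text
at [512.9 201.9  19. ] [-180.     0.    -3.6] n 1
[[19.0, -1.1, 7.5], [-0.01, 0.01, 0.13]]
[ 0.40404047  0.29623475 -1.50920586] 0.31223400215435804
pred tail [[226.95176336 221.46540556]
 [226.389267   231.50280198]
 [225.63800134 244.97916375]
 [225.44998133 248.36469409]
 [225.26188706 251.75673882]]
229.0 [(220.0, 43), (221.0, 45), (222.0, 43), (223.0, 44), (224.0, 43), (225.0, 44), (226.0, 43), (227.0, 43), (228.0, 43), (229.0, 42), (230.0, 45), (231.0, 45), (232.0, 46), (233.0, 53), (234.0, 51)]
232.3 [(220.0, 46), (221.0, 47), (222.0, 48), (223.0, 47), (224.0, 45), (225.0, 45), (226.0, 44), (227.0, 42), (228.0, 43), (229.0, 43), (230.0, 43), (231.0, 43), (232.0, 43), (233.0, 44), (234.0, 50)]
235.7 [(220.0, 51), (221.0, 55), (222.0, 55), (223.0, 53), (224.0, 51), (225.0, 48), (226.0, 44), (227.0, 41), (228.0, 43), (229.0, 44), (230.0, 44), (231.0, 43), (232.0, 43), (233.0, 44), (234.0, 47)]
239.0 [(220.0, 56), (221.0, 53), (222.0, 51), (223.0, 49), (224.0, 52), (225.0, 51), (226.0, 46), (227.0, 45), (228.0, 42), (229.0, 42), (230.0, 42), (231.0, 43), (232.0, 43), (233.0, 42), (234.0, 43)]
242.3 [(220.0, 90), (221.0, 120), (222.0, 153), (223.0, 175), (224.0, 194), (225.0, 186), (226.0, 130), (227.0, 75), (228.0, 50), (229.0, 43), (230.0, 43), (231.0, 43), (232.0, 42), (233.0, 42), (234.0, 43)]
245.7 [(220.0, 184), (221.0, 166), (222.0, 122), (223.0, 71), (224.0, 49), (225.0, 45), (226.0, 46), (227.0, 48), (228.0, 47), (229.0, 45), (230.0, 43), (231.0, 45), (232.0, 43), (233.0, 43), (234.0, 43)]
249.0 [(220.0, 76), (221.0, 62), (222.0, 51), (223.0, 41), (224.0, 34), (225.0, 30), (226.0, 29), (227.0, 29), (228.0, 31), (229.0, 34), (230.0, 37), (231.0, 37), (232.0, 36), (233.0, 33), (234.0, 30)]
```

{"name": "servo_tool", "arguments": {"rows": [[10,[10,-1,7],[0,0,0]],[10,[9,0,0],[0,0,0]],[10,[0,0,0],[0,0,0]],[10,[10,0,0],[0,0,0]],[10,[10,0,0],[0,0,0]],[10,[10,0,0],[0,0,0]],[10,[0,0,0],[0,0,0]]]}}

```text
clock: 38.62
eef_pos: [563.4, 198.8, 12.3]
tcp_rot: [-3.141, -0.001, -0.064]
contact_force: [-0.4, -0.4, -1.5]
opening: 0.314
```

{"name": "servo_tool", "arguments": {"rows": [[10,[5,0,0],[0,0,0]],[10,[5,0,0],[0,0,0]],[10,[4,0,0],[0,0,0]],[10,[0,0,0],[0,0,0]]]}}

```text
clock: 39.12
eef_pos: [576.5, 198.4, 12.2]
tcp_rot: [-3.141, -0.0, -0.064]
contact_force: [0.4, 5.4, -2.4]
opening: 0.315
```

{"name": "servo_tool", "arguments": {"rows": [[10,[4,-1,1],[0,0,0]],[10,[4,-0.5,0],[0,0,0]],[10,[4,0,0],[0,0,0]],[10,[3,0,0],[0,0,0]],[10,[0,0,0],[0,0,0]]]}}

```text
clock: 39.75
eef_pos: [591.4, 198.1, 11.3]
tcp_rot: [3.141, 0.0, -0.064]
contact_force: [-3.3, -0.7, 1.7]
opening: 0.311
```

{"name": "servo_tool", "arguments": {"rows": [[10,[3,0,0],[0,0,0]],[10,[3,0,0],[0,0,0]],[10,[3,0,0],[0,0,0]],[10,[0,0,0],[0,0,0]]]}}

```text
clock: 40.25
eef_pos: [600.1, 197.8, 11.2]
tcp_rot: [3.141, 0.001, -0.064]
contact_force: [-5.3, 1.5, 3.0]
opening: 0.307
```

{"name": "servo_tool", "arguments": {"rows": [[10,[3,0,0],[0,0,0]],[10,[3,0,0],[0,0,0]],[10,[0,0,0],[0,0,0]]]}}

```text
clock: 40.62
eef_pos: [599.7, 197.7, 11.1]
tcp_rot: [3.14, 0.012, -0.065]
contact_force: [-27.9, 4.6, 23.0]
opening: 0.311
```

{"name": "servo_tool", "arguments": {"rows": [[10,[-5,0,0],[0,0,0]],[10,[-5,0,0],[0,0,0]],[10,[-3,0,0],[0,0,0]],[10,[0,0,0],[0,0,0]]]}}

```text
clock: 41.12
eef_pos: [598.2, 198.8, 12.4]
tcp_rot: [-3.139, -0.009, -0.064]
contact_force: [10.8, -1.3, -1.9]
opening: 0.311
```

Locked (1.5 mm play). Push back and release.

{"name": "servo_tool", "arguments": {"rows": [[10,[5,0,0],[0,0,0]],[10,[2,0,0],[0,0,0]],[50,[0,0,0],[0,0,0]],[50,[0,0,0],[0,0,0]],[50,[0,0,0],[0,0,0]],[50,[0,0,-55],[0,0,0]],[50,[0,0,-55],[0,0,0]],[50,[0,0,0],[0,0,0]]]}}

```text
clock: 42.12
eef_pos: [603.5, 199.0, 126.1]
tcp_rot: [-3.138, -0.008, -0.064]
contact_force: [0.6, 0.5, -0.2]
opening: 0.585
```

{"name": "servo_tool", "arguments": {"rows": [[50,[-50,0,-10],[0,0,0]],[50,[-50,0,0],[0,0,0]],[50,[-50,0,0],[0,0,0]],[50,[-50,0,0],[0,0,0]],[50,[0,0,0],[0,0,0]],[50,[0,0,0],[0,0,0]]]}}

```text
clock: 42.88
eef_pos: [401.1, 210.9, 131.0]
tcp_rot: [-3.141, -0.001, -0.063]
contact_force: [0.4, -0.5, -0.7]
opening: 0.586
```

Run:
```python
from seg import *
print(sense()["eef_pos"])
J=top();I=grab_frame("side")
for n in("top","side"):
  for t in ("knob","lever","tube1_mid","tube2_mid","tube3_mid","tube4_mid","tube5_mid"): print(n,t,[(round(b["conf"],2),world(n,b["centre"]).round(1)) for b in boxes_of(n,t)[:3]])
o=np.zeros((600,800,3),np.uint8)
o[:330,:]=cv2.resize(J[170:252,205:404],(800,330),interpolation=cv2.INTER_CUBIC)
o[330:,:500]=cv2.resize(I[165:273,230:430],(500,270),interpolation=cv2.INTER_CUBIC)
cv2.imwrite("pics/l.png",o)
```

```text
[401.08826636 210.87861564 131.04216933]
top [226.7 204.4] 198 [599.  205.3] 67.0 175.1
top [269.4 205.8] 194 [591.4  73.5] 70.0 173.1
top [311.5 207.9] 201 [581.8 -56.2] 68.0 178.4
top knob [(0.47, array([ 561.1, -237. ,   85.9]))]
top lever [(0.66, array([ 590.6, -190.7,   41.9])), (0.26, array([635.2, -28. ,  73.6]))]
top tube1_mid [(0.4, array([637. , -27.6,  73. ]))]
top tube2_mid [(0.25, array([ 588.3, -188.9,   42.9])), (0.22, array([638.6, -25.1,  68.2]))]
top tube3_mid [(0.59, array([572.6,  69.7,  60.2]))]
top tube4_mid [(0.58, array([582.8, 200.5,  60.4])), (0.38, array([637.4, -27.6,  67.7]))]
top tube5_mid [(0.73, array([562.7, -52.8,  62. ]))]
side knob [(0.56, array([ 559.4, -241.9,   76. ]))]
side lever []
side tube1_mid []
side tube2_mid []
side tube3_mid [(0.74, array([577.2,  62.9,  57.1]))]
side tube4_mid [(0.85, array([582.4, 188.9,  53.5]))]
side tube5_mid [(0.67, array([569.2, -64.2,  58.8])), (0.55, array([ 507. , -465.9,   25.1]))]
```

View pics/l.png

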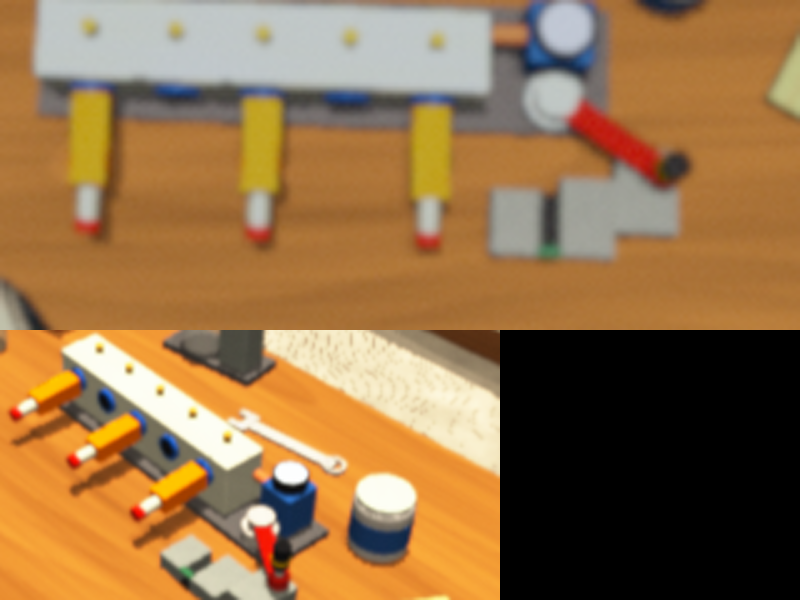

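Run:
```python
from seg import *
J=grab_frame("top");z=cv2.resize(J[200:222,362:385],None,fx=8,fy=8,interpolation=cv2.INTER_CUBIC)
m=(z.max(2)<75).astype(np.uint8);N,lab,st,ce=cv2.connectedComponentsWithStats(m)
for i in range(1,N):
    if st[i,4]>300: uv=ce[i]/8+[362,200];print(uv,st[i],atz("top",uv,80),atz("top",uv,88))
B=cv2.imread("pics/top0.png");z=cv2.resize(B[215:237,333:356],None,fx=8,fy=8,interpolation=cv2.INTER_CUBIC)
m=(z.max(2)<75).astype(np.uint8);N,lab,st,ce=cv2.connectedComponentsWithStats(m)
for i in range(1,N):
    if st[i,4]>300: uv=ce[i]/8+[333,215];print("start",uv,st[i],atz("top",uv,66),atz("top",uv,74))
plan([563,-236,110],143.7)
```

```text
[372.59123518 211.58608858] [  61   70   48   46 1603] [[ 559.56183408 -232.59478605   80.        ]] [[ 558.70328278 -230.88511526   88.        ]]
start [344.71962703 226.35533604] [  73   71   43   40 1354] [[ 519.05328198 -150.25530764   66.        ]] [[ 518.46505433 -149.09470939   74.        ]]
at [400.7 210.7 131.2] [-180.    -0.    -3.7] n 15
[[12.7, 29.0, 1.4], [0.0, -0.0, -9.82]]
[[7.6, 30.8, 1.4], [0.0, -0.0, -9.82]]
[[2.2, 31.6, 1.4], [0.0, -0.0, -9.82]]
[[-3.2, 31.5, 1.4], [0.0, -0.0, -9.82]]
[[-8.6, 30.5, 1.4], [0.0, -0.0, -9.82]]
[[-13.6, 28.6, 1.4], [0.0, -0.0, -9.82]]
[[-18.3, 25.9, 1.4], [0.0, -0.0, -9.82]]
[[-22.5, 22.4, 1.4], [0.0, -0.0, -9.82]]
[[-25.9, 18.2, 1.4], [0.0, -0.0, -9.82]]
[[-28.7, 13.5, 1.4], [0.0, -0.0, -9.82]]
[[-30.5, 8.4, 1.4], [0.0, -0.0, -9.82]]
[[-31.5, 3.1, 1.4], [0.0, -0.0, -9.82]]
[[-31.6, -2.4, 1.4], [0.0, -0.0, -9.82]]
[[-30.7, -7.7, 1.4], [0.0, -0.0, -9.82]]
[[-29.0, -12.8, 1.4], [0.0, -0.0, -9.82]]
```

{"name": "servo_tool", "arguments": {"rows": [[50,[13,29,1],[0,0,-9.8]],[50,[8,31,1],[0,0,-9.8]],[50,[2,32,1],[0,0,-9.8]],[50,[-3,32,1],[0,0,-9.8]],[50,[-9,31,1],[0,0,-9.8]],[50,[-14,29,1],[0,0,-9.8]],[50,[-18,26,1],[0,0,-9.8]],[50,[-22,22,1],[0,0,-9.8]]]}}

```text
clock: 44.72
eef_pos: [488.5, -30.1, 123.2]
tcp_rot: [3.141, -0.0, 1.31]
contact_force: [0.4, 0.7, -0.1]
opening: 0.589
```

{"name": "servo_tool", "arguments": {"rows": [[50,[-26,18,1],[0,0,-9.8]],[50,[-29,13,1],[0,0,-9.8]],[50,[-31,8,1],[0,0,-9.8]],[50,[-32,3,1],[0,0,-9.8]],[50,[-32,-2,1],[0,0,-9.8]],[50,[-31,-8,1],[0,0,-9.8]],[50,[-29,-13,1],[0,0,-9.8]],[50,[0,0,0],[0,0,0]]]}}

```text
clock: 45.72
eef_pos: [562.7, -241.7, 116.0]
tcp_rot: [-3.141, 0.001, 2.501]
contact_force: [-0.2, 0.7, -0.0]
opening: 0.585
```

Run:
```python
from h import *
plan([562,-233.5,75],143.7)
```

```text
at [ 562.7 -241.7  116. ] [-180.     0.   143.3] n 1
[[5.5, 6.1, 41.0], [-0.01, 0.04, -0.39]]
```

{"name": "servo_tool", "arguments": {"rows": [[60,[5,6,40],[0,0,0]],[60,[0,0,0],[0,0,0]],[60,[0,0,0],[0,0,0]]]}}

```text
clock: 46.1
eef_pos: [562.0, -231.8, 77.0]
tcp_rot: [3.142, 0.0, 2.501]
contact_force: [1.0, -0.6, 0.3]
opening: 0.703
```

Run:
```python
from h import *
plan([562,-233.5,27],143.7,n=2)
I=grab_frame("side")
cv2.imwrite("pics/m.png",cv2.resize(I[200:290,295:375],(640,600)[:2],interpolation=cv2.INTER_CUBIC)[:600,:640])
```

```text
at [ 562.  -231.8   77. ] [180.    0.  143.3] n 2
[[-0.5, -0.7, 25.0], [0.0, 0.01, -0.19]]
[[-0.5, -0.7, 25.0], [0.0, 0.01, -0.19]]
```

View pics/m.png

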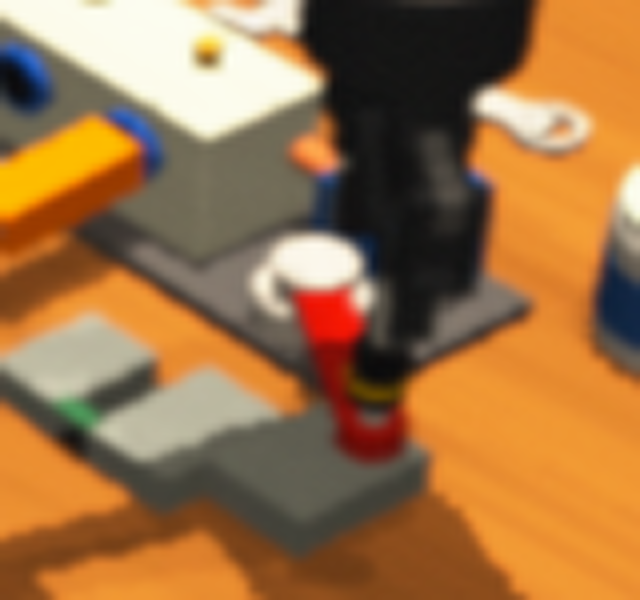

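Run:
```python
from h import *
for p in ([562,-232,118],[562,-232,84],[559,-230,88],[562,-235,88],[556,-231,84]): print(p,proj("side",p), (proj("side",p)-[295,200])*[8,6.667])
```

```text
[562, -232, 118] [[342.40016224 242.37099571]] [[379.20129791 282.48742842]]
[562, -232, 84] [[341.39614519 251.55576884]] [[371.16916154 343.72231087]]
[559, -230, 88] [[340.24148126 250.62949993]] [[361.93185012 337.54687602]]
[562, -235, 88] [[342.33469419 251.0378926 ]] [[378.67755348 340.26962994]]
[556, -231, 84] [[339.67554854 252.38240737]] [[357.40438831 349.23350992]]
```

{"name": "servo_tool", "arguments": {"rows": [[60,[2,0,25],[0,0,0]],[60,[0,0,25],[0,0,0]],[60,[0,0,0],[0,0,0]],[0,[0,0,0],[0,0,0]],[0,[0,0,0],[0,0,0]],[0,[0,0,0],[0,0,0]],[0,[0,0,0],[0,0,0]]], "force": 50}}

```text
clock: 47.02
eef_pos: [559.9, -232.6, 27.4]
tcp_rot: [-3.14, 0.002, 2.502]
contact_force: [-4.8, -7.8, 2.1]
opening: 0.237
```

{"name": "servo_tool", "arguments": {"rows": [[0,[0,-1.5,0],[0,0,0]],[0,[12.5,0.8,0],[0,0,7.2]],[0,[12.5,0.8,0],[0,0,7.2]],[0,[12.5,0.8,0],[0,0,7.2]],[0,[12.5,0.8,0],[0,0,7.2]],[0,[12.5,0.8,0],[0,0,7.2]],[0,[12.5,0.8,0],[0,0,7.2]],[0,[0,0,0],[0,0,0]]]}}

```text
clock: 48.02
eef_pos: [523.3, -169.6, 27.4]
tcp_rot: [3.137, 0.002, 1.747]
contact_force: [4.1, -2.3, -3.1]
opening: 0.236
```

{"name": "servo_tool", "arguments": {"rows": [[0,[10.5,0.6,0],[0,0,6.8]],[0,[10.5,0.6,0],[0,0,6.8]],[0,[0,0,0],[0,0,0]],[0,[0,0,0],[0,0,0]]]}}

```text
clock: 48.52
eef_pos: [522.5, -148.9, 27.5]
tcp_rot: [3.136, 0.001, 1.512]
contact_force: [6.4, 1.6, -2.4]
opening: 0.236
```

Run:
```python
from h import *
s=sense();print(s["eef_pos"],np.degrees(s["tcp_rot"]),s["contact_force"],s["opening"])
I=grab_frame("side")
cv2.imwrite("pics/n.png",cv2.resize(I[215:275,285:345],(600,600),interpolation=cv2.INTER_CUBIC))
```

```text
[ 522.4939771  -148.85205793   27.46384604] [1.79666187e+02 5.56459053e-02 8.66163148e+01] [ 6.4278364   1.59150394 -2.41562304] 0.23582881417422735
```

View pics/n.png

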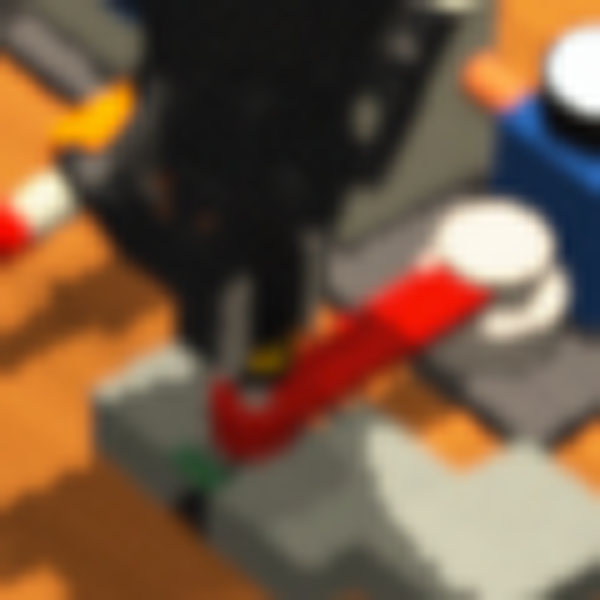

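{"name": "servo_tool", "arguments": {"rows": [[0,[0,0,2],[0,0,0]],[0,[0,0,2],[0,0,0]],[0,[0,0,1],[0,0,0]],[0,[0,0,0],[0,0,0]]]}}

```text
clock: 49.08
eef_pos: [522.5, -148.3, 22.4]
tcp_rot: [3.136, -0.0, 1.511]
contact_force: [7.3, 5.0, -2.2]
opening: 0.238
```

{"name": "servo_tool", "arguments": {"rows": [[0,[0,0,2],[0,0,0]],[0,[0,0,2],[0,0,0]],[0,[0,0,1],[0,0,0]],[0,[0,0,0],[0,0,0]]]}}

```text
clock: 49.58
eef_pos: [522.5, -148.1, 17.8]
tcp_rot: [3.136, -0.0, 1.51]
contact_force: [5.9, 6.8, 5.0]
opening: 0.238
```

{"name": "servo_tool", "arguments": {"rows": [[0,[0,0,2],[0,0,0]],[0,[0,0,2],[0,0,0]],[0,[0,0,2],[0,0,0]],[0,[0,0,0],[0,0,0]]]}}

```text
clock: 50.08
eef_pos: [522.7, -148.2, 13.7]
tcp_rot: [3.136, -0.0, 1.511]
contact_force: [-1.7, 8.7, 30.5]
opening: 0.241
```

{"name": "servo_tool", "arguments": {"rows": [[0,[0,0,-2],[0,0,0]],[60,[0,0,0],[0,0,0]],[60,[0,0,0],[0,0,0]],[60,[0,0,0],[0,0,0]],[60,[0,0,0],[0,0,0]],[60,[0,0,-50],[0,0,0]],[0,[0,0,-10],[0,0,0]],[0,[0,0,0],[0,0,0]]]}}

```text
clock: 51.08
eef_pos: [519.8, -148.8, 72.6]
tcp_rot: [3.14, 0.0, 1.51]
contact_force: [-0.2, -1.0, -0.0]
opening: 0.286
```

{"name": "servo_tool", "arguments": {"rows": [[0,[0,0,0],[0,0,0]],[0,[0,0,0],[0,0,0]],[0,[0,0,10],[0,0,0]],[0,[0,0,10],[0,0,0]],[0,[0,0,7],[0,0,0]],[0,[0,0,0],[0,0,0]]]}}

```text
clock: 51.82
eef_pos: [518.8, -148.4, 44.3]
tcp_rot: [-3.14, -0.0, 1.51]
contact_force: [-0.9, -0.2, 0.2]
opening: 0.001
```

{"name": "servo_tool", "arguments": {"rows": [[0,[0,0,3],[0,0,0]],[0,[0,0,2],[0,0,0]],[0,[0,0,2],[0,0,0]],[0,[0,0,0],[0,0,0]]]}}

```text
clock: 52.32
eef_pos: [519.6, -148.7, 38.8]
tcp_rot: [3.141, 0.0, 1.51]
contact_force: [-2.1, 1.4, 6.4]
opening: 0.0
```

{"name": "servo_tool", "arguments": {"rows": [[0,[0,0,2],[0,0,0]],[0,[0,0,0],[0,0,0]],[0,[0,0,-50],[0,0,0]],[0,[0,0,-60],[0,0,0]],[0,[-50,-40,-20],[0,0,0]],[0,[-50,-40,0],[0,0,0]],[0,[-50,-40,0],[0,0,0]],[0,[-50,-40,0],[0,0,0]]]}}

```text
clock: 53.32
eef_pos: [352.3, -333.3, 165.2]
tcp_rot: [3.141, 0.001, 1.511]
contact_force: [0.2, -1.4, -0.1]
opening: -0.002
```

{"name": "servo_tool", "arguments": {"rows": [[0,[-50,0,0],[0,0,0]],[0,[-50,0,0],[0,0,0]],[0,[0,0,0],[0,0,0]],[0,[0,0,0],[0,0,0]]]}}

```text
clock: 53.82
eef_pos: [347.2, -431.2, 164.5]
tcp_rot: [-3.141, -0.001, 1.51]
contact_force: [0.8, 0.6, 0.2]
opening: 0.001
```

Run:
```python
from seg import *
s=sense();print(s["eef_pos"],s["contact_force"],s["clock"])
J=top();I=grab_frame("side")
B=cv2.imread("pics/top0.png");A=cv2.imread("pics/side0.png")
# knob in both, then vs start
for nm,X,Y,(x0,y0,x1,y1) in (("top",B,J,(333,215,356,237)),("side",A,I,(300,238,322,262))):
    for q,Z in(("start",X),("now",Y)):
        z=cv2.resize(Z[y0:y1,x0:x1],None,fx=8,fy=8,interpolation=cv2.INTER_CUBIC)
        m=(z.max(2)<75).astype(np.uint8);N,lab,st,ce=cv2.connectedComponentsWithStats(m);i=1+st[1:,4].argmax()
        print(nm,q,(ce[i]/8+[x0,y0]).round(2),st[i])
    t=cv2.matchTemplate(Y[y0-6:y1+6,x0-6:x1+6],X[y0:y1,x0:x1],cv2.TM_CCOEFF_NORMED);print("match",t.max().round(3),np.unravel_index(t.argmax(),t.shape),"(6,6)=same")
print([(n,t,round(b["conf"],2),world(n,b["centre"]).round()) for n in("top","side") for t in("knob","jar","tape","tin","ply_offcut","screwdriver","spanner") for b in boxes_of(n,t)[:1]])
```

```text
[ 347.17390315 -431.19862696  164.46299319] [0.79897806 0.55068354 0.19646417] 53.825
top [226.6 204.4] 199 [599.1 205.4] 67.0 174.9
top [269.4 206.1] 195 [590.3  73.4] 70.0 173.4
top [311.6 208. ] 201 [581.5 -56.3] 68.0 178.2
top start [344.72 226.36] [  73   71   43   40 1354]
top now [344.61 226.41] [  71   73   44   39 1315]
match 0.999 (np.int64(6), np.int64(6)) (6,6)=same
side start [310.35 249.16] [  60   58   47   65 2471]
side now [310.32 249.35] [  60   59   47   64 2549]
match 0.936 (np.int64(6), np.int64(6)) (6,6)=same
[('top', 'knob', 0.56, array([642., -28.,  68.])), ('top', 'jar', 0.58, array([638., 411.,  85.])), ('top', 'tape', 0.74, array([637., 409.,  83.])), ('top', 'tin', 0.66, array([ 721., -240.,   77.])), ('top', 'ply_offcut', 0.59, array([ 641., -369.,   15.])), ('top', 'screwdriver', 0.8, array([449., 513.,  23.])), ('top', 'spanner', 0.62, array([575.,  72.,  61.])), ('side', 'knob', 0.6, array([ 520., -159.,   64.])), ('side', 'jar', 0.71, array([460., 509.,  16.])), ('side', 'tape', 0.96, array([ 511., -469.,   22.])), ('side', 'tin', 0.98, array([ 712., -274.,   60.])), ('side', 'ply_offcut', 0.76, array([ 639., -375.,   21.])), ('side', 'screwdriver', 0.67, array([459., 511.,  18.])), ('side', 'spanner', 0.6, array([ 553., -152.,   35.]))]
```

```bash
python3 -c "
from rig import *
print(sign_off())"
```

```text
the job is handed in; nothing more can be done
None
```

I've set up the rig and handed it in at about 54 s. No verdict was reported, but my last checks agree that it is complete.

- **Vent:** I pulled the pin up to its stop. The lever sprang back, which the next picture confirmed.
- **Tubes:** I found three tubes on the bench; the other two were absent. I pushed all three in nose first, using the two end fittings and the middle one. Each was stopped by the collar at 25–28 N. Pulled back with 4–11 N, each held with about 1.5 mm of play. The top camera still shows all three home.
- **Lever:** I swung it back over the green mark and pressed the pin down about 14 mm until it bottomed. The released knob then stopped the shut fingers at the same height as at the start, when the pin was down. It also sits within 0.2 px of its starting place in both cameras.
- **Bystanders:** The jar, tape, screwdriver, ply offcut and tin were found within about 15 mm of their starting places in at least one camera. I did not re-measure the spanner, as its last detections were false, but the arm never went near it.

**What disagreed:**
- **TCP height:** The fingers really end about 35 mm short of the reported TCP. My first grasp at the knob closed on nothing, so I touched the knob and the table to measure the error and corrected for it from then on.
- **Side camera:** It placed the fittings about 4 mm off from the top camera. The top camera agreed with the arm, so I used that.
- **Lever force:** While the lever was held over the mark, the sideways force was not what the spring should give. The pin still went down to full depth.

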